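# Lay the microscope post flat side up

### The arm

A 7-joint arm with a two-finger parallel gripper is mounted at the origin on the work surface. World frame = base frame: x ahead of the robot, y to its left, z up, the work surface at z = 0. Lengths are in m, angles in rad, forces in N, time in s.
With the tool pointing down it reaches from about 0.425 to 0.875 m from the base axis. Payload 8.4 kg.
Tool frame: the origin (TCP) lies at the centre of the arm's flange, where the gripper is bolted on; the fingertips stand 182 mm ahead of it and the grasp point (between the pads) lies 164 mm ahead of it; x points along the fingers, y is the direction in which the jaws open and shut, and the axes are right-handed (so a half turn about x gives the same grasp; the last joint's range is limited). The gripper opens to 87 mm and grips with 3 to 60 N. Pads are 19 mm wide; open, the fingers measure 117 mm over their backs; the gripper's body (75 mm by 190 mm) begins 51 mm behind the grasp point.
Start: joints at [-1.431, 0.333, 0.04, 1.465, -0.013, 1.343, -0.059], TCP at [0.154, 0.632, 0.405] pointing down, gripper open.
Joint ranges: [-2.58, 2.58], [-0.38, 2.09], [-1.3, 1.39], [0.25, 2.4], [-1.5, 4.64], [0.08, 2.09], [-2.65, 2.65]. Speed limits (rad/s): [2.22, 2.22, 2.79, 2.79, 3.14, 3.14, 3.14].

### API

Orientations are given as a unit quaternion [w, x, y, z].
In Python, from workcell import sensors, cams, r gives the robot as it stands.
- The arm moves only by the tool drive_tool, never from a script. Its argument "targets" is text: rows parted by semicolons, each of 4 numbers parted by spaces: the shift along the tool's x, y, z in m, then the turn about the tool's x in degrees. In form: dx dy dz turn; .... A call has 1 to 5 rows; each row is the pose to reach, as a shift and turn from the pose commanded when the call began, along the tool's axes at that moment; what a row does not reach only later rows make up. A row lasts 1/12 s, in which the tool goes at most 41.7 mm and 7.16 degrees, less where a joint would pass 70% of its speed; a pose out of reach is approached as far as the arm can. A call with a gripper value outside its range is refused whole. "claw" is the opening in per cent of the stroke, from 0 (shut) to 100 (fully open), set as the call begins (left out, the last holds). The fingers move at their own pace and stop on an object; "force" is the grip in N (left out, the last holds). Time passes only in rows, so rows that repeat a pose let the fingers close. It gives the time, the measured TCP pose, the force and the opening at its end, in the units of the state.
- sensors.get_obs(): the state, without advancing time (a new reading comes with each control period).
- cams.grab_frame(name): name is "side" or "top" or "wrist"; returns the picture (384x512x3 uint8, red, green, blue); there is no depth.
- cams.get_calibration(name): a dict with "fx", "fy", "cx", "cy" (pixels), "rvec" (rotation vector, rad) and "tvec" (3), from world to camera coordinates, as OpenCV has them. Camera axes: x right, y down, z forward; pixel columns grow to the right and rows downward; lengths in m; the calibration is good to about 2 mm. The wrist camera is an equidistant fisheye: a pixel r from the principal point sees the ray r / f radians off the axis. A picture is of the moment at which its call begins: read the wrist's pose just before it. get_calibration takes no time and is no camera call; for the wrist camera it gives the pose at the moment of the call.
- r.sign_off(): hands the job in, once; it reports no verdict.
The state is a dict: "clock": time; "q": joint angles; "dq": joint speeds; "joint_efforts": joint torques, N m; "position": TCP position; "tcp_rot": TCP orientation; "contact_force": force on the tool from outside, world axes, zero at the start; "torque": the same for the moment, N m; "grip_width": finger opening in m.
Only numpy, scipy, OpenCV 4.12 (cv2) and the standard library are available. Lean on these libraries where they do the work, as an engineer would, in place of code of your own. Each camera call takes 0.05 s, during which the arm holds its last target.

### The job

The aluminium microscope post is lying in the plywood rest with its milled flat somewhere on its underside, out of sight. Find the flat, turn the post, and lay it in the two saddles of the white instrument base with the flat facing straight up, ready for the clamp screw. Keep the post off the bench top and leave the things around undisturbed.

Things in the scene. Friction and masses are not known exactly. Their poses are not given: they have to be found in the camera images.
- post_centre (a point): The loose part: a plain aluminium post, a round bar 180 mm long, 36 mm in diameter, about 0.45 kg. The point is its centre, on its axis; x runs along the bar. WARNING: its y and z axes say nothing about where the flat is. The one flat is milled over the middle 100 mm; the last 40 mm at each end are fully round. One grasp, tilted 45 degrees each way, turns it 90 degrees.
- post_end (a point): Centre of one end face of the post, 90 mm from its centre. The flat lies 12 mm from the axis (6 mm cut away), is 27 mm wide, and spans 48 degrees either side of its middle. Pinched across its middle the bar measures 36 mm on round, 30 mm square on the flat, values between at part angles (the jaws may read 1 mm less). At the start the flat faces within 60 degrees of straight down, either side: out of sight, to be felt.
- rest_seat (a point): Fixed plywood rest where the post lies at the start: base 210 x 90 x 12 mm, two vee saddles 14 mm thick, 130 mm apart. The point is the post's centre when midway in them, 100 mm above the bench; x along the saddles' axis, y across, z up. The vees open upward at 45 degrees and end level with the post's axis; 116 mm are free between them for fingers, down to the base plate.
- stand_seat (a point): White instrument base, fixed: plate 220 x 150 x 12 mm, a black knob 7 mm high at each corner, two grey vee saddles of the same shape and spacing as the rest's. The point is where the post's centre must finally lie, 100 mm above the bench; x along the saddles' axis, y across, z up. Rest and base stand side by side, either one on the left.
- beaker: Bystander: glass beaker 76 mm across, 95 mm high; origin at the centre of its underside.
- jar: Bystander: orange jar 72 mm across, 75 mm high; origin at the centre of its underside.
- slidebox: Bystander: white open box 100 x 140 x 50 mm; origin at the centre of its underside.
Things that resemble listed ones, but are neither listed nor needed, are in the scene too. There is more than one size of the part that bears post_centre; the job needs the middle-sized.

How it is judged:
At the end, for the whole second after the job is handed in: The post lies still in both saddles of the white base: centre within 20 mm along and 5 mm across and in height of the seat point, axis within 0.06 rad of the saddles', its flat within 0.18 rad (10 degrees) of facing straight up (x of post_centre in the frame of stand_seat between -0.02 and 0.02 m and y of post_centre in the frame of stand_seat between -0.005 and 0.005 m and z of post_centre in the frame of stand_seat between -0.005 and 0.005 m and angle between the x axis of post_centre and the x axis of stand_seat, either way round below 0.06 rad and angle between post_flat_c0's own z axis and vertical below 0.18 rad and linear speed of post below 0.01 m/s and angular speed of post below 0.1 rad/s); the robot touches nothing.
It fails at once if the post touches the bench top (contact force between post and table above 0.3 N).
It fails at once if a thing standing around is moved more than 20 mm (distance of any of beaker, jar, slidebox from where it was at the start of the episode above 0.02 m).
It also fails if it takes over 72 s, if anything falls off the work surface, if the arm or the gripper's body presses on something with over 40 N, if the wrist force passes 120 N, or if a joint passes its speed limit or range.

## Working session

There is one attempt and no reset: what is moved stays moved. The work goes in short steps, Python scripts to look and compute and a tool call to move; the robot and the scene stay as the last step left them, time stands still between calls to the robot, and variables do not carry over. Pictures are saved under pics/ and viewed, and the job is handed in when it is done.

Besides the shell and the picture viewer there is one more tool, called as name(argument=value, ...) on one line, values as JSON. drive_tool: Moves the arm, as the interface text tells. Its arguments: {"type":"object","properties":{"targets":{"type":"string"},"claw":{"type":"number"},"force":{"type":"number"}},"required":["targets"]}

```bash
ls; mkdir -p pics; python3 - <<'E'
from workcell import sensors, cams, r
import cv2
o=sensors.get_obs()
for k,v in o.items(): print(k,v)
for n in ["side","top","wrist"]:
    print(n,cams.get_calibration(n))
    cv2.imwrite(f"pics/{n}0.png",cams.grab_frame(n)[:,:,::-1])
E
```

```text
pics
clock 0.0
q [-1.43121489  0.33391352  0.03987677  1.4662639  -0.01343397  1.34327529
 -0.05848965]
dq [-0.00073156 -0.00118594  0.00065902 -0.00097708 -0.00172383  0.00099016
 -0.000222  ]
joint_efforts [ 1.04728749e-04 -6.56362796e+01  1.33488379e+00 -4.03797162e+01
 -5.98468445e-02  4.49302210e-02  1.62404285e-04]
position [0.15370179 0.63139264 0.40386098]
tcp_rot [ 0.70203203  0.08366546  0.70211239 -0.08478976]
contact_force [-0.17656853 -0.34046334 -0.04395358]
torque [ 0.03043315  0.00057685 -0.00271508]
grip_width 0.08718640932004433
side {'fx': 378.8599827950325, 'fy': 378.8599827950325, 'cx': 256.3913001871171, 'cy': 188.88699344837153, 'rvec': array([ 2.29640702, -0.79733652,  0.32302331]), 'tvec': array([-0.46507545,  0.32131529,  0.98420323])}
top {'fx': 360.8550200234333, 'fy': 360.8550200234333, 'cx': 259.2505750211393, 'cy': 191.73380767221852, 'rvec': array([ 2.17007209, -2.18101119,  0.08527159]), 'tvec': array([0.00192539, 0.60119247, 1.06027482])}
wrist {'fx': 297.3186396354542, 'fy': 297.3186396354542, 'cx': 255.39918403295678, 'cy': 194.54884312001937, 'rvec': array([-2.27847302, -1.78983492, -0.26601573]), 'tvec': array([-0.64856644, -0.03502131,  0.39188613])}
```

View pics/top0.png

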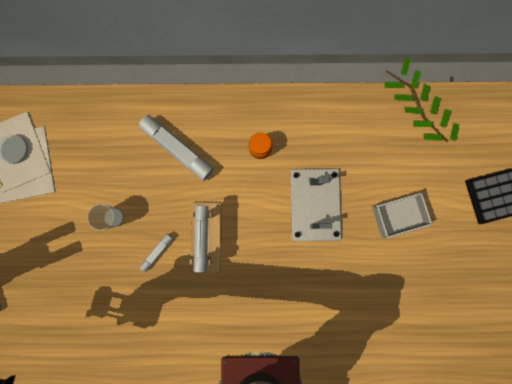

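View pics/side0.png

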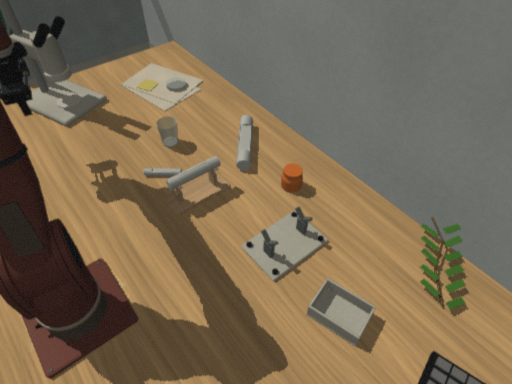

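View pics/wrist0.png

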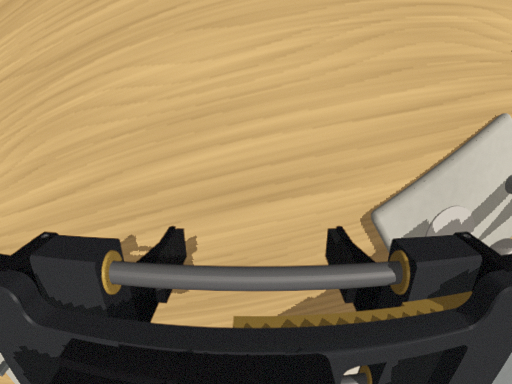

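```bash
cat > h.py <<'E'
import numpy as np, cv2
from scipy.spatial.transform import Rotation as R
from workcell import sensors, cams, r
def cal(n):
    c=cams.get_calibration(n); return c,R.from_rotvec(c['rvec']).as_matrix()
def ray(n,uv,c=None):
    c,M=c or cal(n)
    x=(uv[0]-c['cx'])/c['fx']; y=(uv[1]-c['cy'])/c['fy']
    if n=='wrist':
        t=np.hypot(x,y); s=np.sin(t)/t if t>1e-9 else 1; d=np.array([x*s,y*s,np.cos(t)])
    else: d=np.array([x,y,1.])
    return -M.T@c['tvec'], M.T@(d/np.linalg.norm(d))
def at(n,uv,z,c=None):
    o,d=ray(n,uv,c); return o+d*(z-o[2])/d[2]
def proj(n,p,c=None):
    c,M=c or cal(n); v=M@np.asarray(p)+c['tvec']
    if n=='wrist':
        t=np.arctan2(np.hypot(v[0],v[1]),v[2]); a=np.arctan2(v[1],v[0])
        return np.array([c['cx']+c['fx']*t*np.cos(a),c['cy']+c['fy']*t*np.sin(a)])
    return np.array([c['cx']+c['fx']*v[0]/v[2],c['cy']+c['fy']*v[1]/v[2]])
def tool(o=None):
    o=o or sensors.get_obs(); q=o['tcp_rot']
    return o['position'],R.from_quat([q[1],q[2],q[3],q[0]]).as_matrix()
E
python3 - <<'E'
from h import *
im=cv2.imread('pics/top0.png')
print(proj('top',[0,0,0]),proj('top',[.154,.632,.4]),proj('top',[.154,.632,.22]))
for n in('top','side'):print(n,ray(n,(256,192)))
p,M=tool();print(M)
a=cv2.resize(im[180:300,130:270],None,fx=5,fy=5,interpolation=cv2.INTER_CUBIC)
b=cv2.resize(im[150:260,270:370],None,fx=5.4,fy=5.4,interpolation=cv2.INTER_CUBIC)
cv2.imwrite('pics/a.png',a);cv2.imwrite('pics/b.png',b)
im=cv2.imread('pics/side0.png')
cv2.imwrite('pics/c.png',cv2.resize(im[110:290,130:350],None,fx=3.3,fy=3.3,interpolation=cv2.INTER_CUBIC))
E
```

```text
[259.90586564 396.34426987] [-77.65426154 413.81978599] [ -6.73246692 373.74401415]
top (array([ 0.50984037, -0.00725581,  1.10708127]), array([ 0.08345445,  0.01468362, -0.99640341]))
side (array([ 0.09145951, -0.61358653,  0.95044275]), array([ 0.42077373,  0.51554555, -0.74643302]))
[[-2.27157679e-04  2.36547208e-01  9.71619970e-01]
 [-1.25389059e-03  9.71619164e-01 -2.36547305e-01]
 [-9.99999188e-01 -1.27203868e-03  7.58935645e-05]]
```

View pics/a.png

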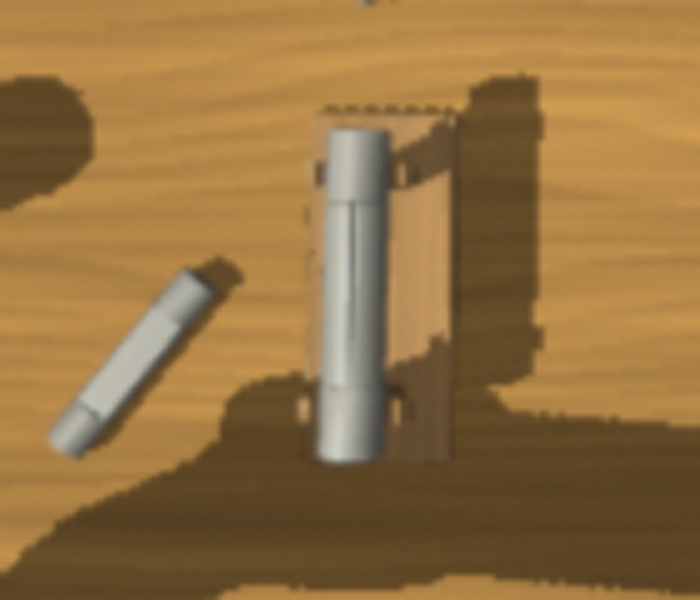

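View pics/b.png

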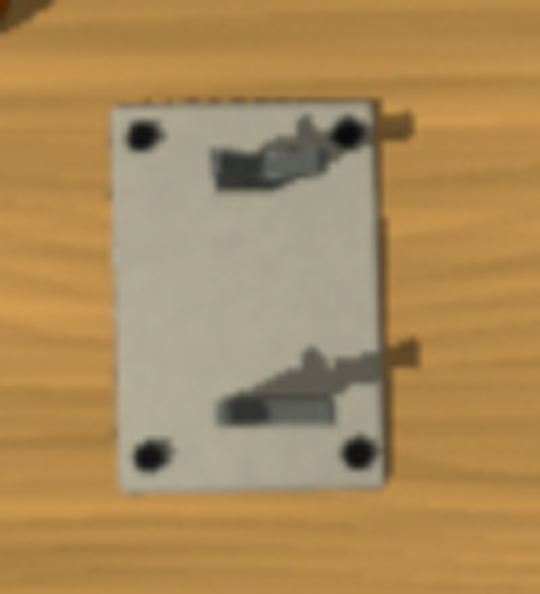

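View pics/c.png

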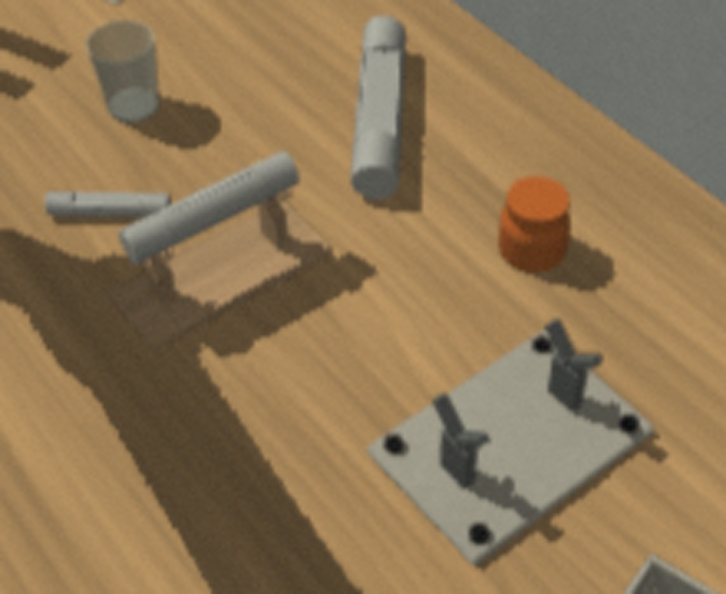

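```bash
python3 - <<'E'
from h import *
A=lambda x,y:(130+(x+.5)/5-.5,180+(y+.5)/5-.5)
B=lambda x,y:(270+(x+.5)/5.4-.5,150+(y+.5)/5.4-.5)
S=lambda x,y:(130+(x+.5)/3.3-.5,110+(y+.5)/3.3-.5)
np.set_printoptions(precision=4,suppress=True)
f=at('top',A(359,128),.118);n=at('top',A(351,461),.118)
f1=at('top',A(359,128),.1);n1=at('top',A(351,461),.1)
print('post',f1,n1,(f1+n1)/2,np.linalg.norm(f-n),np.linalg.norm(f1-n1),np.degrees(np.arctan2(*(f-n)[[1,0]])))
print('width',at('top',A(323,300),.1)-at('top',A(387,300),.1))
c=[at('top',B(*q),.012) for q in((112,106),(377,100),(386,488),(119,490))]
print('stand corners',np.array(c),np.mean(c,0),[np.linalg.norm(c[i]-c[i-1]) for i in range(4)])
k=[at('top',B(*q),.019) for q in((143,134),(348,132),(358,453),(151,456))]
print('knobs',np.array(k),np.mean(k,0),[np.linalg.norm(k[i]-k[i-1]) for i in range(4)])
cs=[at('side',S(*q),.012) for q in((553,326),(652,430),(478,562),(370,449))]
print('side stand corners',np.array(cs),np.mean(cs,0),[np.linalg.norm(cs[i]-cs[i-1]) for i in range(4)])
for q in ((285,172),(134,245)): print('side post end ',at('side',S(*q),.1))
for nme,P in (('beaker',(103,217)),('jar',(260,146))): print(nme,at('top',P,.08))
for P in ((374,208),(424,193),(431,220),(384,237)): print('box',at('top',P,.05))
c=[at('top',A(*q),.012) for q in((318,112),(455,112),(452,460),(310,460))]
print('rest',np.array(c),np.mean(c,0))
E
```

```text
post [0.558  0.1603 0.1   ] [0.3746 0.1631 0.1   ] [0.4663 0.1617 0.1   ] 0.18009129433159873 0.18336872298491408 -0.8771848298474249
width [0.0002 0.0355 0.    ]
stand corners [[ 0.6709 -0.0965  0.012 ]
 [ 0.6735 -0.2465  0.012 ]
 [ 0.4555 -0.2464  0.012 ]
 [ 0.455  -0.0978  0.012 ]] [ 0.5637 -0.1718  0.012 ] [np.float64(0.21593380810101967), np.float64(0.15006664892692914), np.float64(0.21806616887723265), np.float64(0.14863566439767678)]
knobs [[ 0.6539 -0.1131  0.019 ]
 [ 0.6544 -0.2283  0.019 ]
 [ 0.4751 -0.2298  0.019 ]
 [ 0.474  -0.1152  0.019 ]] [ 0.5644 -0.1716  0.019 ] [np.float64(0.17995026229429897), np.float64(0.11515381830130578), np.float64(0.17930752711623774), np.float64(0.11468507856603799)]
side stand corners [[ 0.6806 -0.1017  0.012 ]
 [ 0.6688 -0.2464  0.012 ]
 [ 0.459  -0.2499  0.012 ]
 [ 0.4557 -0.1053  0.012 ]] [ 0.566  -0.1758  0.012 ] [np.float64(0.22495833244205823), np.float64(0.14525138623312087), np.float64(0.20977872101415715), np.float64(0.14466582220921773)]
side post end  [0.5504 0.1558 0.1   ]
side post end  [0.385  0.1609 0.1   ]
beaker [0.5267 0.4438 0.08  ]
jar [ 0.7291 -0.0042  0.08  ]
box [ 0.5496 -0.3364  0.05  ]
box [ 0.5928 -0.4841  0.05  ]
box [ 0.5139 -0.501   0.05  ]
box [ 0.4653 -0.3628  0.05  ]
rest [[0.572  0.2    0.012 ]
 [0.5716 0.1166 0.012 ]
 [0.3632 0.1175 0.012 ]
 [0.3635 0.2026 0.012 ]] [0.4676 0.1592 0.012 ]
```

drive_tool(targets="0 -0.384 0.415 -13.5;0 -0.384 0.415 -13.5;0 -0.384 0.415 -13.5;0 -0.384 0.415 -13.5;0 -0.384 0.415 -13.5", claw=100)

```text
clock: 0.57
position: [0.2696, 0.456, 0.4045]
tcp_rot: [0.707, 0.001, 0.707, -0.001]
contact_force: [1.1, -0.1, 0.8]
grip_width: 0.0873
```

```bash
cat >> h.py <<'E'
def go(x,y,z,yawjaw=90.):
    """print shift to bring TCP to x,y,z with jaw direction at yawjaw deg"""
    o=sensors.get_obs();p,M=tool(o); d=M.T@(np.array([x,y,z])-p)
    a=np.degrees(np.arctan2(M[1,1],M[0,1])); t=-(yawjaw-a)
    print('clock %.2f pos %s F %s w %.4f jaw %.2f tilt %.3f'%(o['clock'],np.round(p,4),np.round(o['contact_force'],1),o['grip_width'],a,np.degrees(np.arccos(min(1,-M[2,0])))),'shift',np.round(d,4),'turn %.2f'%t)
E
python3 -c "
from h import *
go(.467,.161,.404)"
```

```text
clock 0.57 pos [0.2696 0.456  0.4045] F [ 1.1 -0.1  0.8] w 0.0873 jaw 89.83 tilt 0.023 shift [ 0.0005 -0.2944  0.1983] turn -0.17
```

drive_tool(targets="0 -0.294 0.197 0;0 -0.294 0.197 0;0 -0.294 0.197 0;0 -0.294 0.197 0;0 -0.294 0.197 0")

```text
clock: 0.98
position: [0.3849, 0.2824, 0.4048]
tcp_rot: [0.707, 0.001, 0.707, -0.001]
contact_force: [0.4, 1.4, 0.4]
grip_width: 0.0867
```

drive_tool(targets="0 -0.12 0.078 0;0 -0.12 0.078 0;0 -0.12 0.078 0;0 -0.12 0.078 0;0 -0.12 0.078 0")

```text
clock: 1.4
position: [0.464, 0.1593, 0.4049]
tcp_rot: [0.707, 0.003, 0.707, -0.004]
contact_force: [0.0, -0.8, -0.8]
grip_width: 0.0871
```

```bash
python3 -c "
from h import *
go(.467,.161,.404)
for n in ('wrist','top','side'): cv2.imwrite('pics/%s1.png'%n,cams.grab_frame(n)[:,:,::-1])"
```

```text
clock 1.40 pos [0.464  0.1593 0.4049] F [ 0.  -0.8 -0.8] w 0.0871 jaw 89.39 tilt 0.069 shift [0.0009 0.0017 0.003 ] turn -0.61
```

View pics/wrist1.png

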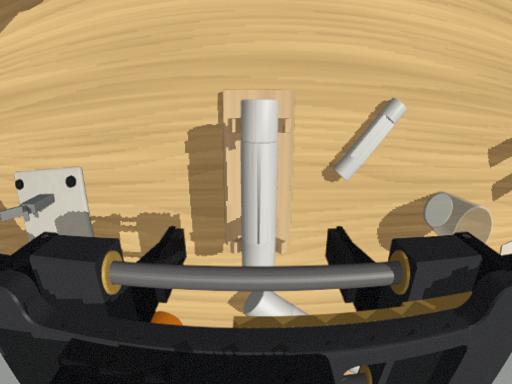

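View pics/side1.png

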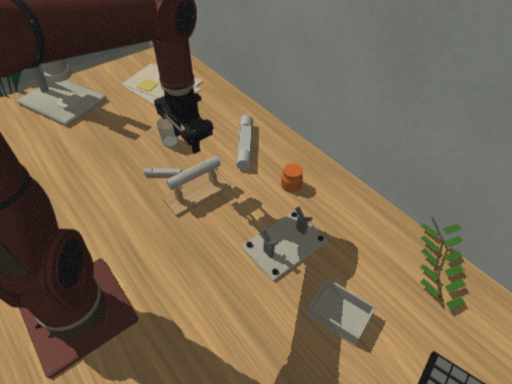

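```bash
python3 - <<'E'
from h import *
c=cal('wrist')
for v in (110,135,170,220):
    im=cv2.imread('pics/wrist1.png'); row=im[v,235:290].astype(int); print(v,row.max(1)-row.min(1))
for uv in ((241,170),(278.5,170),(241,120),(278,120)): print(at('wrist',uv,.1,c))
E
```

```text
110 [78 78 78 79 79 66 31  5  4  5  8  8  6  7  9  7  8  9  7  8  8  8  7  7
  8  8  7  8  8  8  8  8  7  8  9  8  7  8  8  7  8  6  8 56 77 76 76 78
 77 76 76 77 76 76 77]
135 [58 60 61 58 60 45 12  4  3  7  8  8  6  6  6  8  8  8  8  6  8  9  7  7
  8  8  8  7  7  8  7  8  8  8  9  8  7  9  8  8  9  8 23 63 78 78 79 77
 78 79 78 78 77 77 77]
170 [78 79 79 79 78 65 16  3  4  5  7  7  6  9  8  8  6  7  9  8  8  8  8  8
  7  8  8  7  8  8  8  8  8  9  7  8  9  8  8  8  8  9 37 76 78 79 77 76
 76 76 75 78 76 76 77]
220 [62 59 61 60 61 56 20  4  5  7  5  6  9  7  6  9 10  6  7  9  8  7  5  7
  7  8  8  9  9  8  9  8  7  9  8  8 10  9  8  7 15 59 75 77 76 77 77 77
 78 78 76 77 76 77 77]
[0.44241182 0.1500007  0.1       ]
[0.44250785 0.18687544 0.1       ]
[0.39341806 0.15058762 0.1       ]
[0.39344926 0.18585316 0.1       ]
```

drive_tool(targets="0.035 0.001 0.003 0;0.07 0.001 0.003 0;0.105 0.001 0.003 0;0.125 0.001 0.003 0;0.141 0.001 0.003 0")

```text
clock: 1.97
position: [0.4633, 0.1665, 0.2612]
tcp_rot: [0.706, -0.0, 0.708, -0.001]
contact_force: [-0.5, -0.7, 1.3]
grip_width: 0.0872
```

drive_tool(targets="0 0 0 0;0 0 0 0;0 0 0 0;0 0 0 0;0 0 0 0", claw=0, force=5)

```text
clock: 2.38
position: [0.4652, 0.1656, 0.265]
tcp_rot: [0.708, 0.001, 0.707, -0.001]
contact_force: [0.3, 0.2, 0.5]
grip_width: 0.0616
```

drive_tool(targets="0 0 0 0;0 0 0 0;0 0 0 0;0 0 0 0;0 0 0 0")

```text
clock: 2.8
position: [0.4652, 0.1631, 0.2638]
tcp_rot: [0.707, 0.001, 0.707, -0.003]
contact_force: [-1.1, -10.6, 6.5]
grip_width: 0.0364
```

```bash
python3 -c "
from h import *
go(.467,.161,.264)
for n in ('wrist','top','side'): cv2.imwrite('pics/%s2.png'%n,cams.grab_frame(n)[:,:,::-1])"
```

```text
clock 2.80 pos [0.4652 0.1631 0.2638] F [ -1.1 -10.6   6.5] w 0.0364 jaw 89.72 tilt 0.168 shift [-0.0002 -0.0021  0.0019] turn -0.28
```

View pics/wrist2.png

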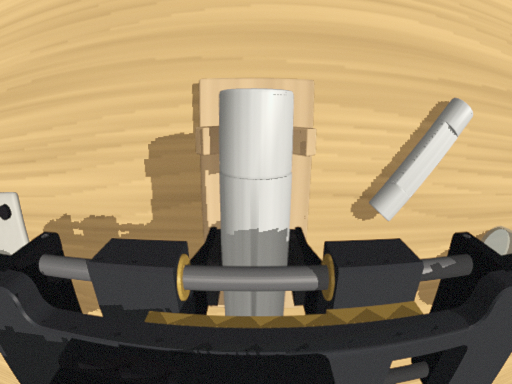

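drive_tool(targets="0 0 0 0;0 0 0 0;-0.03 0 0 0;-0.06 0 0 0;-0.09 0 0 0", claw=0, force=40)

```text
clock: 3.37
position: [0.4643, 0.1647, 0.354]
tcp_rot: [0.706, 0.001, 0.708, -0.002]
contact_force: [1.9, 0.9, -4.3]
grip_width: 0.0344
```

```bash
python3 -c "
from h import *
go(.565,-.172,.354)
for n in ('top','side'): cv2.imwrite('pics/%s3.png'%n,cams.grab_frame(n)[:,:,::-1])"
```

```text
clock 3.37 pos [0.4643 0.1647 0.354 ] F [ 1.9  0.9 -4.3] w 0.0344 jaw 89.78 tilt 0.152 shift [ 3.000e-04 -3.363e-01  1.020e-01] turn -0.22
```

View pics/side3.png

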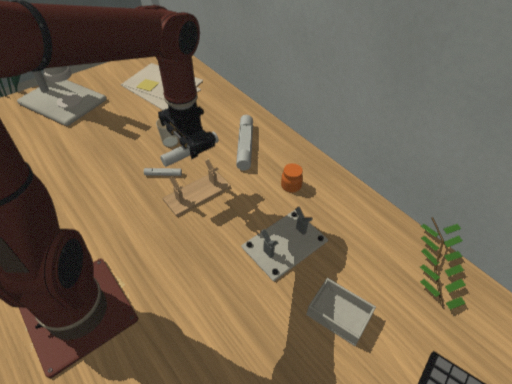

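drive_tool(targets="0 -0.335 0.101 0;0 -0.335 0.101 0;0 -0.335 0.101 0;0 -0.335 0.101 0;0 -0.335 0.101 0")

```text
clock: 3.88
position: [0.524, -0.0364, 0.3527]
tcp_rot: [0.707, 0.001, 0.708, -0.001]
contact_force: [1.6, 0.2, -4.8]
grip_width: 0.0346
```

drive_tool(targets="0 -0.142 0.043 0;0 -0.142 0.043 0;0 -0.142 0.043 0;0 -0.142 0.043 0;0 -0.142 0.043 0")

```text
clock: 4.3
position: [0.5662, -0.1828, 0.3525]
tcp_rot: [0.707, 0.002, 0.708, -0.005]
contact_force: [-2.0, 0.1, -4.7]
grip_width: 0.0349
```

```bash
python3 -c "
from h import *
go(.565,-.172,.354)
for n in ('wrist','top','side'): cv2.imwrite('pics/%s4.png'%n,cams.grab_frame(n)[:,:,::-1])
a=cv2.imread('pics/top4.png')[130:290,240:440];b=cv2.imread('pics/side4.png')[130:290,180:380]
cv2.imwrite('pics/m4.png',np.hstack([cv2.resize(q,(400,320),interpolation=2) for q in(a,b)]))"
```

```text
clock 4.30 pos [ 0.5662 -0.1828  0.3525] F [-2.   0.1 -4.7] w 0.0349 jaw 89.39 tilt 0.257 shift [-0.0016  0.0108 -0.0013] turn -0.61
```

View pics/m4.png

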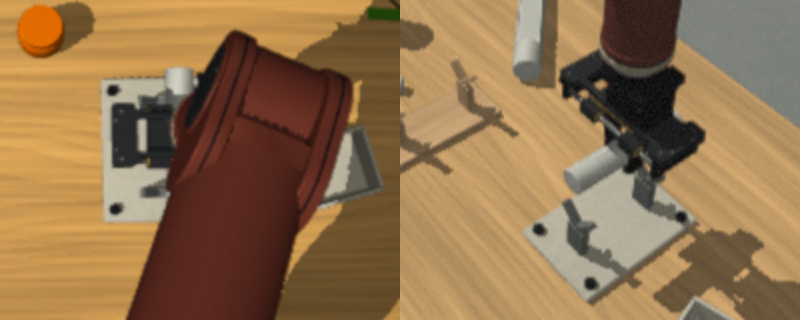

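View pics/wrist4.png

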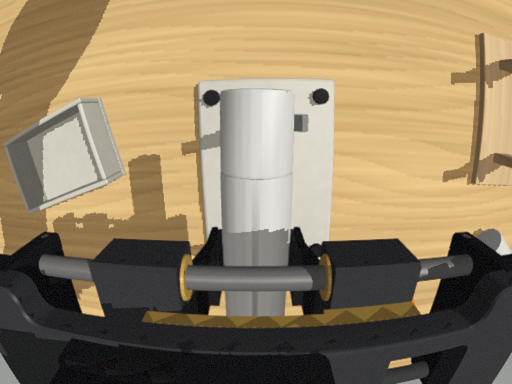

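```bash
python3 -c "
from h import *
go(.565,-.172,.354)
c=cal('wrist')
a=at('wrist',(211,97.5),.019,c);b=at('wrist',(320.5,96),.019,c);print(a,b,(a+b)/2)
for v in (100,150):
  a=at('wrist',(221,v),.19,c);b=at('wrist',(292.5,v),.19,c);print(a,b,(a+b)/2)
a=at('wrist',(200,82),.012,c);b=at('wrist',(333,81),.012,c);print(a,b,(a+b)/2)
print(at('wrist',(256,91),.206,c))
"
```

```text
clock 4.45 pos [ 0.5666 -0.1764  0.3523] F [-0.6  1.3 -4.5] w 0.0348 jaw 89.78 tilt 0.139 shift [-0.0017  0.0044 -0.0016] turn -0.22
[ 0.47446196 -0.22304237  0.019     ] [ 0.47242397 -0.10780149  0.019     ] [ 0.47344296 -0.16542193  0.019     ]
[ 0.48204986 -0.19325992  0.19      ] [ 0.48215372 -0.15914992  0.19      ] [ 0.48210179 -0.17620492  0.19      ]
[ 0.50642874 -0.19374365  0.19      ] [ 0.50656215 -0.15883297  0.19      ] [ 0.50649545 -0.17628831  0.19      ]
[ 0.4567128  -0.23582044  0.012     ] [ 0.45477683 -0.09237024  0.012     ] [ 0.45574481 -0.16409534  0.012     ]
[ 0.47884928 -0.17661793  0.206     ]
```

drive_tool(targets="0.03 0.004 -0.003 0;0.06 0.004 -0.003 0;0.07 0.004 -0.003 0;0.076 0.004 -0.003 0;0.08 0.004 -0.003 0")

```text
clock: 4.87
position: [0.5641, -0.1718, 0.2735]
tcp_rot: [0.707, 0.001, 0.707, -0.001]
contact_force: [-0.7, -0.8, -4.2]
grip_width: 0.0347
```

drive_tool(targets="0.002 0 0 0;0.004 0 0 0;0.006 0 0 0;0.006 0 0 0;0.006 0 0 0")

```text
clock: 5.28
position: [0.5641, -0.1727, 0.2683]
tcp_rot: [0.707, 0.001, 0.707, -0.001]
contact_force: [-0.1, -0.2, -4.2]
grip_width: 0.0347
```

```bash
python3 -c "
from h import *
go(.565,-.172,.264)
for n in ('wrist','top','side'): cv2.imwrite('pics/%s5.png'%n,cams.grab_frame(n)[:,:,::-1])
a=cv2.imread('pics/top5.png')[130:290,240:440];b=cv2.imread('pics/side5.png')[130:290,180:380]
cv2.imwrite('pics/m5.png',np.hstack([cv2.resize(q,(400,320),interpolation=2) for q in(a,b)]))"
```

```text
clock 5.28 pos [ 0.5641 -0.1727  0.2683] F [-0.1 -0.2 -4.2] w 0.0347 jaw 89.81 tilt 0.040 shift [0.0043 0.0007 0.0009] turn -0.19
```

View pics/m5.png

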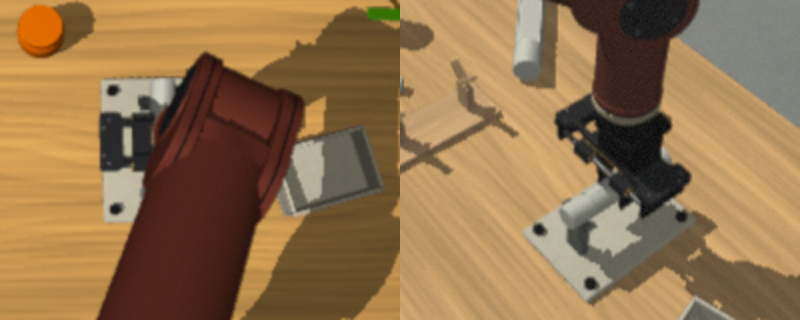

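View pics/wrist5.png

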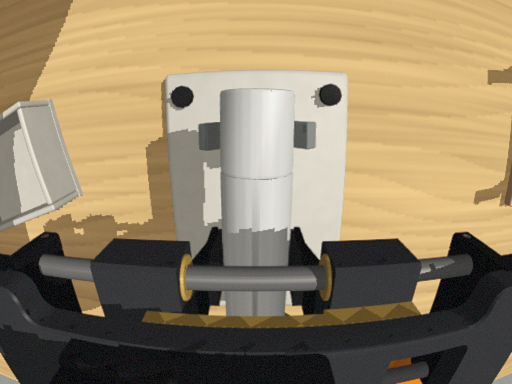

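drive_tool(targets="0.002 0 0 0;0.003 0 0 0;0.0045 0 0 0;0.0045 0 0 0")

```text
clock: 5.77
position: [0.5642, -0.1727, 0.2651]
tcp_rot: [0.707, 0.002, 0.707, -0.001]
contact_force: [-7.7, 3.9, 16.4]
grip_width: 0.0346
```

drive_tool(targets="0 0 0 0;0 0 0 0;0 0 0 0;0 0 0 0;0 0 0 0", claw=70)

```text
clock: 6.18
position: [0.564, -0.1727, 0.2632]
tcp_rot: [0.707, 0.001, 0.707, -0.001]
contact_force: [-0.3, -0.1, -0.2]
grip_width: 0.0578
```

drive_tool(targets="-0.03 0 0 0;-0.065 0 0 0;-0.065 0 0 0;-0.065 0 0 0;-0.065 0 0 0", claw=0)

```text
clock: 6.6
position: [0.5639, -0.1725, 0.328]
tcp_rot: [0.707, 0.001, 0.707, -0.001]
contact_force: [-0.0, 0.2, -1.3]
grip_width: 0.0357
```

```bash
python3 -c "
from h import *
go(.565,-.172,.264)
for n in ('wrist','top','side'): cv2.imwrite('pics/%s6.png'%n,cams.grab_frame(n)[:,:,::-1])
a=cv2.imread('pics/top6.png')[130:290,240:440];b=cv2.imread('pics/side6.png')[130:290,180:380]
cv2.imwrite('pics/m6.png',np.hstack([cv2.resize(q,(400,320),interpolation=2) for q in(a,b)]))"
```

```text
clock 6.60 pos [ 0.5639 -0.1725  0.328 ] F [-0.   0.2 -1.3] w 0.0357 jaw 89.82 tilt 0.011 shift [0.064  0.0005 0.0011] turn -0.18
```

View pics/m6.png

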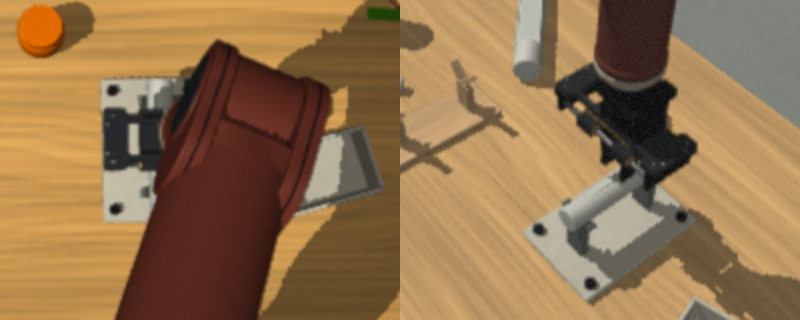

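View pics/wrist6.png

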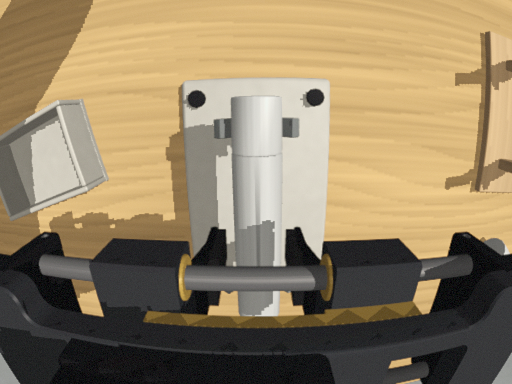

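drive_tool(targets="0.01 0.01 0 0;0.02 0.01 0 0;0.024 0.01 0 0;0.024 0.01 0 0;0.024 0.01 0 0", claw=0, force=60)

```text
clock: 7.17
position: [0.5638, -0.1626, 0.3036]
tcp_rot: [0.707, 0.001, 0.708, -0.001]
contact_force: [1.0, 0.1, 0.3]
grip_width: 0.0008
```

```bash
python3 -c "
from h import *
go(.564,-.172,.300)
for n in ('wrist','side'): cv2.imwrite('pics/%s7.png'%n,cams.grab_frame(n)[:,:,::-1])
b=cv2.imread('pics/side7.png')[150:270,220:370]
cv2.imwrite('pics/m7.png',cv2.resize(b,None,fx=5,fy=5,interpolation=2))"
```

```text
clock 7.17 pos [ 0.5638 -0.1626  0.3036] F [1.  0.1 0.3] w 0.0008 jaw 89.81 tilt 0.078 shift [ 0.0036 -0.0094  0.0003] turn -0.19
```

View pics/m7.png

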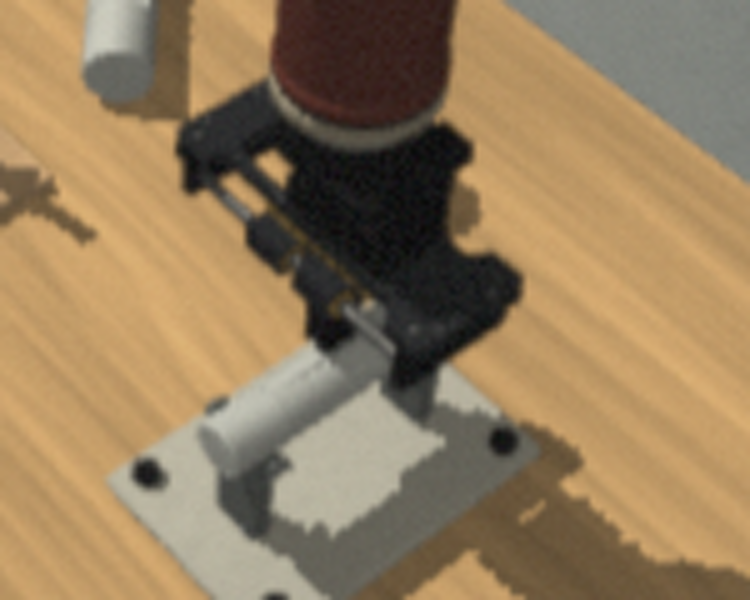

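View pics/wrist7.png

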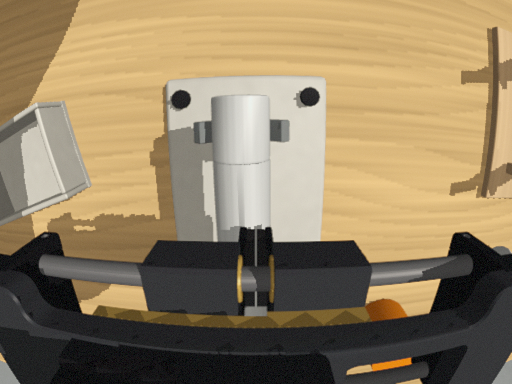

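drive_tool(targets="0.002 0 0 0;0.004 0 0 0;0.005 0 0 0;0.005 0 0 0")

```text
clock: 7.6
position: [0.5642, -0.163, 0.3002]
tcp_rot: [0.707, 0.001, 0.707, -0.001]
contact_force: [-3.3, 1.9, 7.1]
grip_width: 0.0003
```

drive_tool(targets="0.0005 -0.004 0 0;0.0005 -0.008 0 0;0.0005 -0.012 0 0;0.0005 -0.016 0 0;0.0005 -0.020 0 0")

```text
clock: 8.02
position: [0.565, -0.1778, 0.3041]
tcp_rot: [0.707, 0.004, 0.707, 0.005]
contact_force: [-28.9, 33.7, 75.3]
grip_width: 0.0004
```

```bash
cat >> h.py <<'E'
def snap(k,names=('wrist','side')):
    go(.564,-.172,.300)
    out=[]
    for n in names:
        a=cams.grab_frame(n)[:,:,::-1]; cv2.imwrite('pics/%s%s.png'%(n,k),a)
        a=a[80:245,170:335] if n=='wrist' else a[165:265,225:325]
        out.append(cv2.resize(a,(400,400),interpolation=2))
    cv2.imwrite('pics/m%s.png'%k,np.hstack(out))
E
python3 -c "
from h import *
snap('8')"
```

```text
clock 8.02 pos [ 0.565  -0.1778  0.3041] F [-28.9  33.7  75.3] w 0.0004 jaw 90.09 tilt 0.721 shift [ 0.0041  0.0057 -0.001 ] turn 0.09
```

View pics/m8.png

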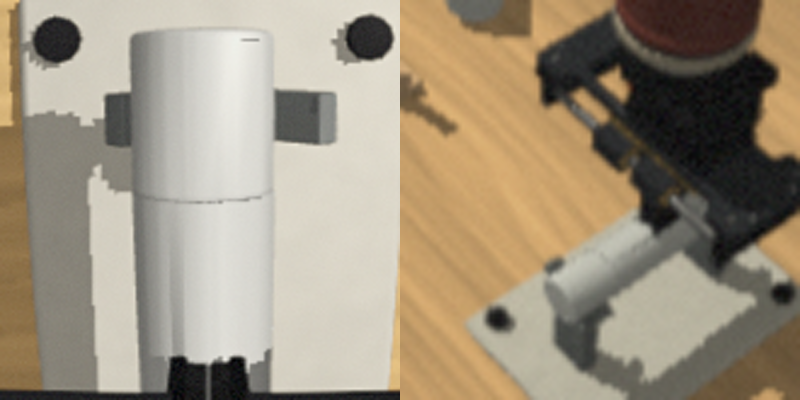

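drive_tool(targets="-0.003 0.008 0 0;-0.006 0.015 0 0;-0.02 0.02 0 0;-0.04 0.016 0 0;-0.04 0.01 0 0")

```text
clock: 8.53
position: [0.565, -0.1725, 0.3425]
tcp_rot: [0.709, 0.0, 0.706, -0.001]
contact_force: [2.3, -0.4, 1.1]
grip_width: 0.0001
```

drive_tool(targets="0 0 0 0;0 0 0 0;0 0 0 0;0 0 0 0", claw=60)

```text
clock: 8.87
position: [0.5638, -0.1723, 0.338]
tcp_rot: [0.707, 0.001, 0.708, -0.001]
contact_force: [0.5, 0.8, -0.7]
grip_width: 0.0198
```

```bash
python3 -c "
from h import *
snap('9')"
```

```text
clock 8.87 pos [ 0.5638 -0.1723  0.338 ] F [ 0.5  0.8 -0.7] w 0.0198 jaw 89.82 tilt 0.076 shift [0.038  0.0003 0.0003] turn -0.18
```

View pics/m9.png

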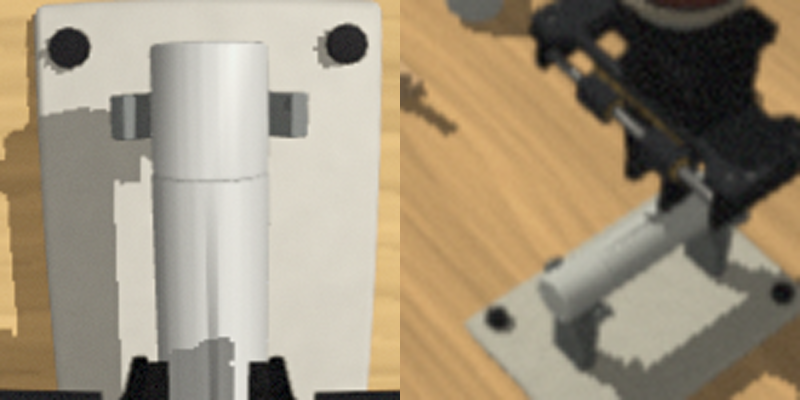

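drive_tool(targets="0 0 0 0;0 0 0 0;0 0 0 0;0.02 0 0 0;0.04 0 0 0", claw=60, force=40)

```text
clock: 9.38
position: [0.5644, -0.1728, 0.2993]
tcp_rot: [0.708, 0.001, 0.706, -0.001]
contact_force: [-0.6, 1.5, -0.5]
grip_width: 0.051
```

drive_tool(targets="0.02 0 0 0;0.03 0 0 0;0.0395 0 0 0;0.0395 0 0 0")

```text
clock: 9.72
position: [0.5635, -0.1724, 0.2578]
tcp_rot: [0.706, 0.001, 0.708, -0.001]
contact_force: [-0.4, -0.8, 0.4]
grip_width: 0.0522
```

drive_tool(targets="0 0 0 0;0 0 0 0;0 0 0 0;0 0 0 0;0 0 0 0", claw=45)

```text
clock: 10.13
position: [0.5641, -0.1727, 0.2599]
tcp_rot: [0.707, 0.001, 0.707, -0.001]
contact_force: [-0.4, -0.0, -0.3]
grip_width: 0.0396
```

```bash
python3 -c "
from h import *
snap('10')"
```

```text
clock 10.13 pos [ 0.5641 -0.1727  0.2599] F [-0.4 -0.  -0.3] w 0.0396 jaw 89.82 tilt 0.055 shift [-0.0401  0.0007 -0.0001] turn -0.18
```

View pics/m10.png

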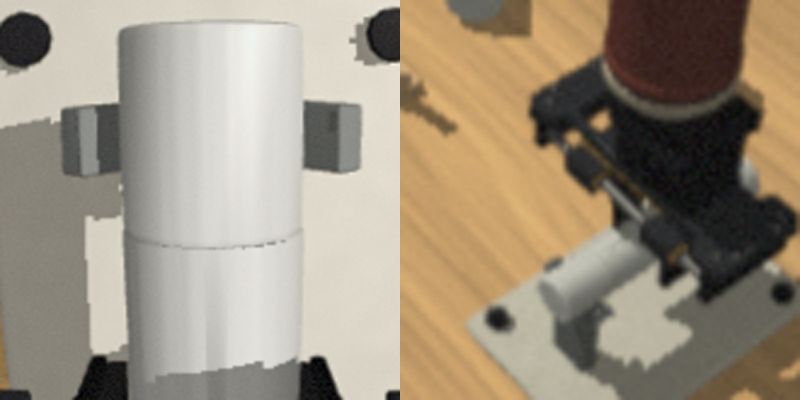

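drive_tool(targets="0 -0.002 0 0;0 -0.003 0 0;-0.004 -0.0047 0 0;-0.008 -0.0063 0 0;-0.012 -0.008 0 0")

```text
clock: 10.65
position: [0.5643, -0.1785, 0.2712]
tcp_rot: [0.707, 0.001, 0.707, 0.001]
contact_force: [-0.1, 7.5, 2.0]
grip_width: 0.0399
```

```bash
python3 -c "
from h import *
snap('11')"
```

```text
clock 10.65 pos [ 0.5643 -0.1785  0.2712] F [-0.1  7.5  2. ] w 0.0399 jaw 89.94 tilt 0.187 shift [-0.0288  0.0066 -0.0003] turn -0.06
```

View pics/m11.png

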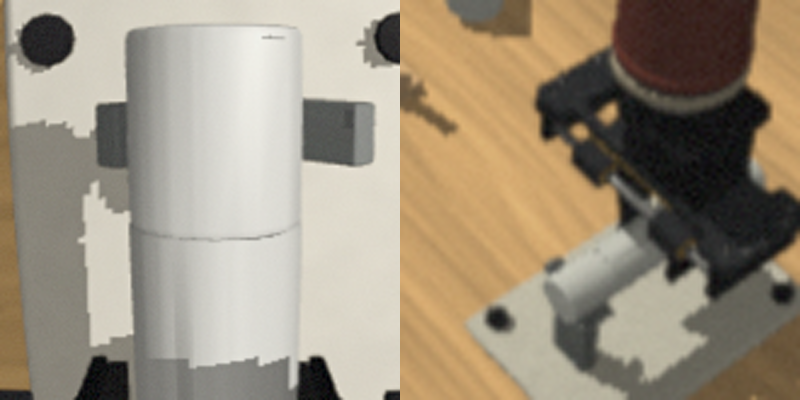

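drive_tool(targets="-0.003 -0.0013 0 0;-0.006 -0.0025 0 0;-0.008 -0.0033 0 0;-0.008 -0.0033 0 0")

```text
clock: 11.08
position: [0.5643, -0.1821, 0.2795]
tcp_rot: [0.707, 0.002, 0.707, 0.001]
contact_force: [-0.7, 7.7, 1.2]
grip_width: 0.0391
```

drive_tool(targets="0 0.001 0 0;0 0.002 0 0;0 0.0025 0 0;0 0.0025 0 0;0 0.0025 0 0", claw=0)

```text
clock: 11.5
position: [0.5643, -0.1798, 0.2792]
tcp_rot: [0.707, 0.001, 0.707, 0.0]
contact_force: [-0.1, 6.5, 1.5]
grip_width: 0.034
```

```bash
python3 -c "
from h import *
snap('12')"
```

```text
clock 11.50 pos [ 0.5643 -0.1798  0.2792] F [-0.1  6.5  1.5] w 0.0340 jaw 89.92 tilt 0.138 shift [-0.0207  0.0079 -0.0003] turn -0.08
```

View pics/m12.png

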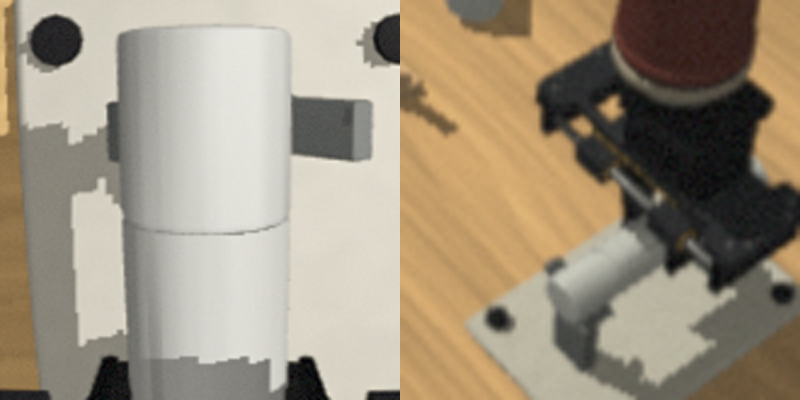

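drive_tool(targets="-0.004 0 0 0;-0.006 0.004 0 0;-0.004 0.0075 0 0;0.002 0.0075 0 0;0.0065 0.0075 0 0")

```text
clock: 12.02
position: [0.564, -0.1733, 0.2725]
tcp_rot: [0.707, 0.001, 0.707, -0.001]
contact_force: [-11.4, 11.2, 37.2]
grip_width: 0.0346
```

drive_tool(targets="0.001 0 0 0;0.001 0 0 0")

```text
clock: 12.18
position: [0.5641, -0.1732, 0.2723]
tcp_rot: [0.707, 0.002, 0.707, -0.0]
contact_force: [-4.9, 5.7, 9.7]
grip_width: 0.034
```

```bash
python3 -c "
from h import *
snap('13')"
```

```text
clock 12.18 pos [ 0.5641 -0.1732  0.2723] F [-4.9  5.7  9.7] w 0.0340 jaw 89.86 tilt 0.112 shift [-0.0277  0.0012 -0.0001] turn -0.14
```

View pics/m13.png

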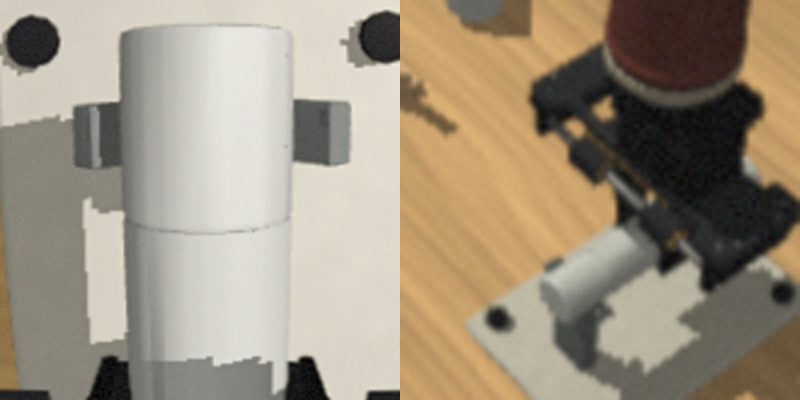

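drive_tool(targets="0 0 0 0;0 0 0 0;0 0 0 0;0.007 0 0 0;0.014 0 0 0", claw=45)

```text
clock: 12.7
position: [0.5643, -0.1733, 0.2577]
tcp_rot: [0.707, 0.001, 0.707, -0.001]
contact_force: [0.3, 4.0, 1.8]
grip_width: 0.039
```

drive_tool(targets="0 -0.003 0 0;-0.005 -0.0051 0 0;-0.010 -0.0072 0 0;-0.015 -0.0092 0 0;-0.020 -0.0113 0 0")

```text
clock: 13.12
position: [0.5643, -0.1833, 0.2775]
tcp_rot: [0.707, 0.001, 0.707, 0.001]
contact_force: [0.4, 9.1, 4.4]
grip_width: 0.0395
```

drive_tool(targets="-0.002 -0.0008 0 0;-0.002 0.001 0 0;-0.002 0.0017 0 0;-0.002 0.0017 0 0;-0.002 0.0017 0 0", claw=0)

```text
clock: 13.53
position: [0.5643, -0.1822, 0.2801]
tcp_rot: [0.707, 0.001, 0.707, 0.0]
contact_force: [-2.5, 9.1, 9.3]
grip_width: 0.0329
```

```bash
python3 -c "
from h import *
snap('14')"
```

```text
clock 13.53 pos [ 0.5643 -0.1822  0.2801] F [-2.5  9.1  9.3] w 0.0329 jaw 89.90 tilt 0.135 shift [-0.0199  0.0102 -0.0004] turn -0.10
```

View pics/m14.png

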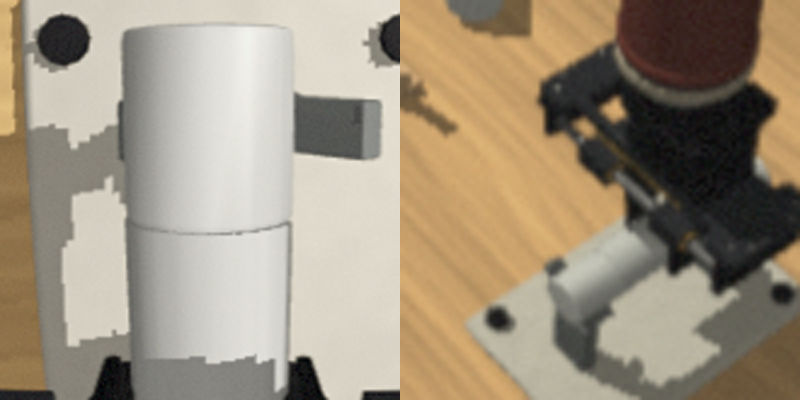

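drive_tool(targets="-0.004 0 0 0;-0.006 0.006 0 0;-0.006 0.0125 0 0;-0.004 0.0188 0 0;0 0.0188 0 0")

```text
clock: 14.05
position: [0.5642, -0.1629, 0.2794]
tcp_rot: [0.707, 0.001, 0.707, -0.0]
contact_force: [0.8, 0.3, -3.1]
grip_width: 0.0326
```

```bash
python3 -c "
from h import *
snap('15')"
```

```text
clock 14.05 pos [ 0.5642 -0.1629  0.2794] F [ 0.8  0.3 -3.1] w 0.0326 jaw 89.92 tilt 0.041 shift [-0.0206 -0.0091 -0.0002] turn -0.08
```

View pics/m15.png

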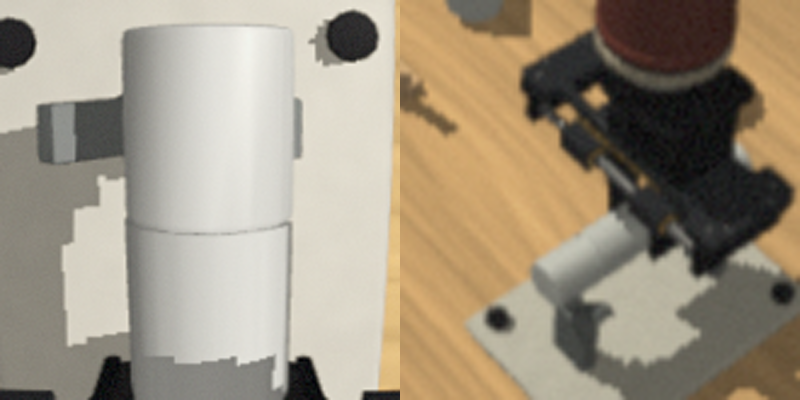

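drive_tool(targets="0.001 0 0 0;0.0015 0 0 0")

```text
clock: 14.32
position: [0.5637, -0.165, 0.2779]
tcp_rot: [0.707, 0.001, 0.707, -0.001]
contact_force: [-0.4, -0.0, -4.8]
grip_width: 0.0327
```

drive_tool(targets="0 0.0015 0 0;0 0.0032 0 0;0 0.0035 0 0;0 0.0035 0 0", claw=45)

```text
clock: 14.65
position: [0.5639, -0.1617, 0.2786]
tcp_rot: [0.707, 0.001, 0.707, -0.002]
contact_force: [-2.3, -2.9, -1.2]
grip_width: 0.0389
```

```bash
python3 -c "
from h import *
snap('16')"
```

```text
clock 14.65 pos [ 0.5639 -0.1617  0.2786] F [-2.3 -2.9 -1.2] w 0.0389 jaw 89.78 tilt 0.033 shift [-0.0214 -0.0103  0.0002] turn -0.22
```

View pics/m16.png

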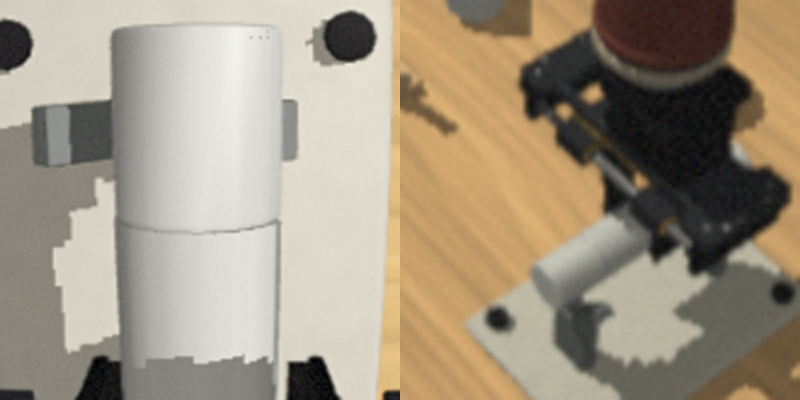

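drive_tool(targets="0.004 -0.0015 0 0;0.008 -0.0032 0 0;0.012 -0.0048 0 0;0.016 -0.0064 0 0;0.020 -0.008 0 0")

```text
clock: 15.17
position: [0.5642, -0.1694, 0.2579]
tcp_rot: [0.707, 0.001, 0.707, -0.001]
contact_force: [-0.5, -0.1, 0.3]
grip_width: 0.0392
```

```bash
python3 -c "
from h import *
snap('17')"
```

```text
clock 15.17 pos [ 0.5642 -0.1694  0.2579] F [-0.5 -0.1  0.3] w 0.0392 jaw 89.80 tilt 0.045 shift [-0.0421 -0.0026 -0.0002] turn -0.20
```

View pics/m17.png

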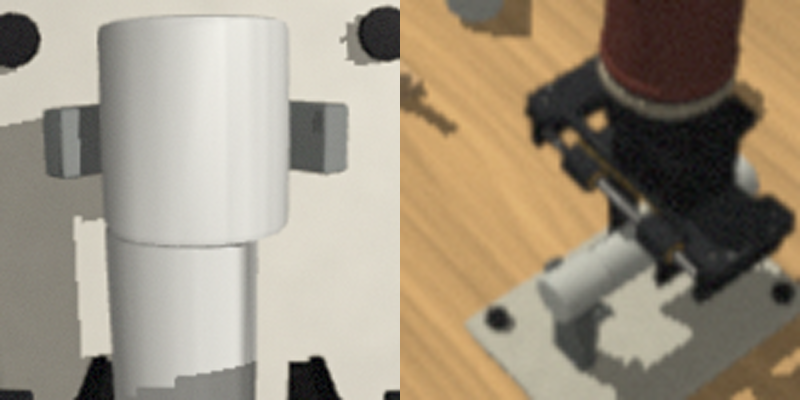

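drive_tool(targets="-0.005 -0.003 0 0;-0.010 -0.003 0 0;-0.0136 -0.003 0 0;-0.0136 -0.003 0 0")

```text
clock: 15.6
position: [0.5644, -0.1721, 0.2732]
tcp_rot: [0.708, 0.001, 0.706, -0.001]
contact_force: [-0.4, 0.2, 0.6]
grip_width: 0.0392
```

drive_tool(targets="0 0 0 0;0 0 0 0;0 0 0 0;0 0 0 0;0 0 0 0", claw=0, force=25)

```text
clock: 16.02
position: [0.564, -0.1733, 0.2722]
tcp_rot: [0.707, 0.001, 0.707, -0.002]
contact_force: [0.8, -5.9, 2.3]
grip_width: 0.0298
```

```bash
python3 -c "
from h import *
snap('18')"
```

```text
clock 16.02 pos [ 0.564  -0.1733  0.2722] F [ 0.8 -5.9  2.3] w 0.0298 jaw 89.77 tilt 0.119 shift [-0.0278  0.0013  0.    ] turn -0.23
```

View pics/m18.png

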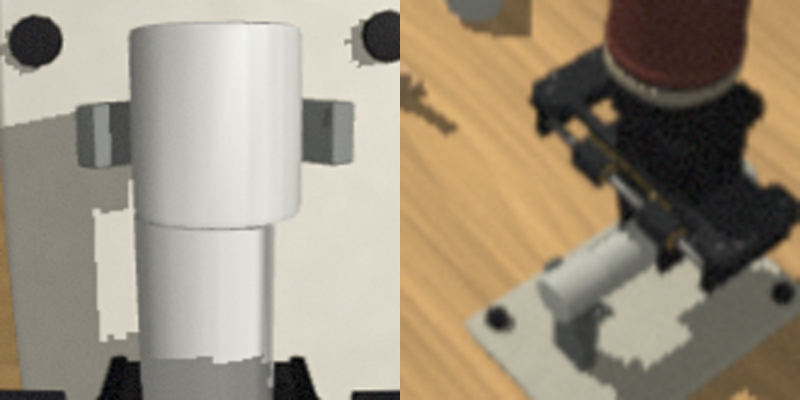

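drive_tool(targets="-0.006 0 0 0;-0.013 0 0 0;-0.016 0.005 0 0;-0.016 0.010 0 0;-0.013 0.010 0 0")

```text
clock: 16.53
position: [0.5645, -0.1604, 0.2853]
tcp_rot: [0.707, 0.001, 0.707, -0.0]
contact_force: [-2.6, -0.5, 17.2]
grip_width: 0.0299
```

drive_tool(targets="0.001 0 0 0;0.001 0 0 0")

```text
clock: 16.7
position: [0.5643, -0.162, 0.2839]
tcp_rot: [0.707, 0.001, 0.707, -0.001]
contact_force: [1.5, -1.2, -2.3]
grip_width: 0.0296
```

```bash
python3 -c "
from h import *
snap('19')"
```

```text
clock 16.70 pos [ 0.5643 -0.162   0.2839] F [ 1.5 -1.2 -2.3] w 0.0296 jaw 89.85 tilt 0.058 shift [-0.0161 -0.01   -0.0002] turn -0.15
```

View pics/m19.png

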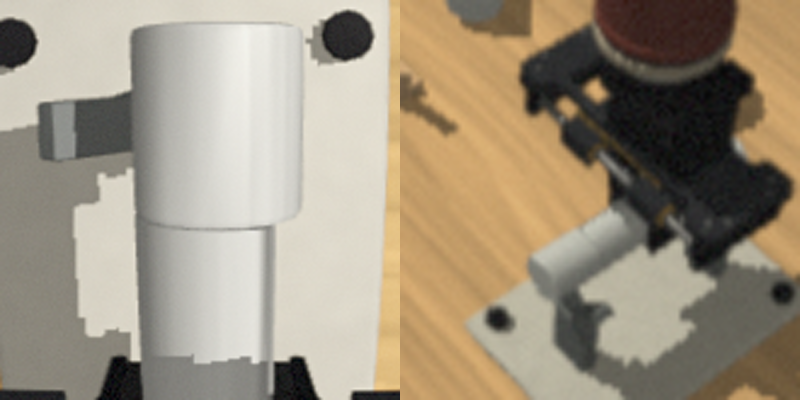

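drive_tool(targets="0.001 -0.002 0 0;0.003 -0.002 0 0;0.003 -0.002 0 0")

```text
clock: 17.05
position: [0.5638, -0.1649, 0.2808]
tcp_rot: [0.707, 0.001, 0.707, -0.002]
contact_force: [-0.4, -2.6, 0.3]
grip_width: 0.0295
```

drive_tool(targets="0 0.0015 0 0;0 0.0035 0 0;0 0.005 0 0;0 0.005 0 0", claw=45)

```text
clock: 17.38
position: [0.5637, -0.1604, 0.2811]
tcp_rot: [0.707, 0.001, 0.707, -0.002]
contact_force: [0.1, -6.0, 1.1]
grip_width: 0.038
```

```bash
python3 -c "
from h import *
snap('20')"
```

```text
clock 17.38 pos [ 0.5637 -0.1604  0.2811] F [ 0.1 -6.   1.1] w 0.0380 jaw 89.75 tilt 0.115 shift [-0.0189 -0.0117  0.0003] turn -0.25
```

View pics/m20.png

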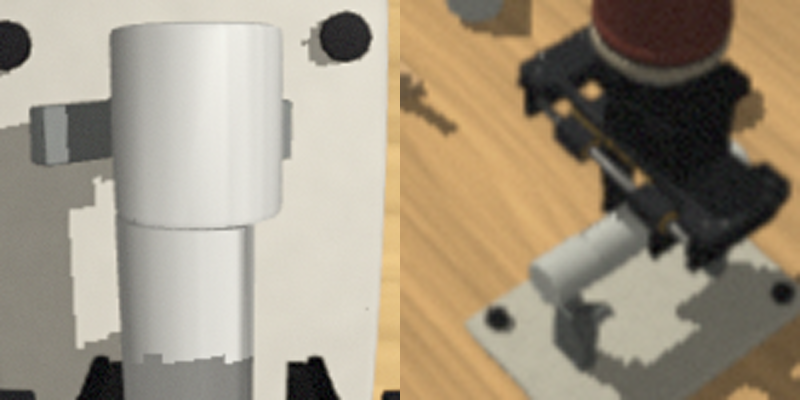

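drive_tool(targets="0.0048 -0.0019 0 0;0.0096 -0.0038 0 0;0.0144 -0.0058 0 0;0.0192 -0.0078 0 0;0.024 -0.0098 0 0")

```text
clock: 17.9
position: [0.564, -0.1694, 0.2568]
tcp_rot: [0.707, 0.001, 0.707, -0.001]
contact_force: [0.3, -0.2, -0.1]
grip_width: 0.0389
```

```bash
python3 -c "
from h import *
snap('21')"
```

```text
clock 17.90 pos [ 0.564  -0.1694  0.2568] F [ 0.3 -0.2 -0.1] w 0.0389 jaw 89.78 tilt 0.032 shift [-0.0432 -0.0026  0.0001] turn -0.22
```

View pics/m21.png

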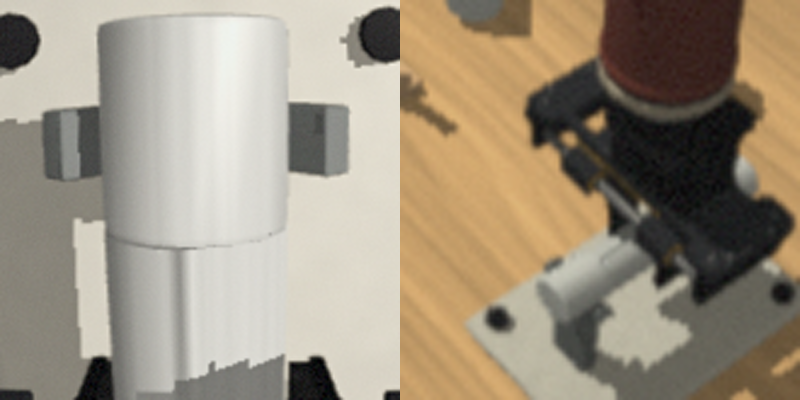

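drive_tool(targets="0 -0.003 0 0;0 -0.0055 0 0;-0.005 -0.0076 0 0;-0.010 -0.0096 0 0;-0.015 -0.0117 0 0")

```text
clock: 18.42
position: [0.5641, -0.1799, 0.2725]
tcp_rot: [0.707, 0.001, 0.707, -0.0]
contact_force: [0.2, 5.7, -0.9]
grip_width: 0.0393
```

drive_tool(targets="-0.003 -0.0013 0 0;-0.006 -0.0025 0 0;-0.006 -0.0025 0 0")

```text
clock: 18.67
position: [0.5641, -0.1825, 0.279]
tcp_rot: [0.707, 0.001, 0.707, -0.0]
contact_force: [-0.9, 6.4, 1.6]
grip_width: 0.0396
```

```bash
python3 -c "
from h import *
snap('22')"
```

```text
clock 18.67 pos [ 0.5641 -0.1825  0.279 ] F [-0.9  6.4  1.6] w 0.0396 jaw 89.87 tilt 0.109 shift [-0.021   0.0105 -0.0001] turn -0.13
```

View pics/m22.png

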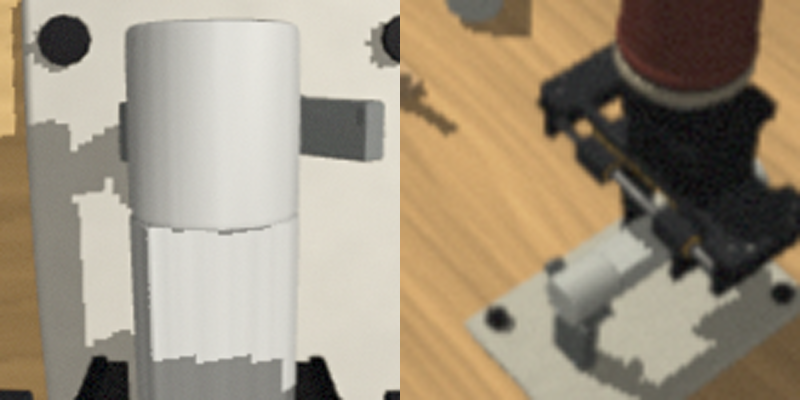

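```bash
python3 -c "
from h import *
a=cv2.imread('pics/wrist22.png')[165:232,215:300]
g=a.astype(int).sum(2)/3
for v in (15,30,45): print(np.round(g[v]).astype(int).tolist())
cv2.imwrite('pics/z.png',cv2.resize(a,None,fx=8,fy=8,interpolation=0))"
```

```text
[205, 207, 205, 207, 207, 205, 206, 207, 185, 123, 108, 115, 116, 110, 105, 121, 183, 211, 218, 214, 212, 211, 210, 209, 209, 213, 213, 213, 212, 214, 216, 216, 217, 217, 216, 213, 213, 214, 212, 213, 216, 215, 216, 214, 216, 217, 218, 218, 217, 215, 215, 215, 215, 216, 217, 217, 216, 217, 214, 213, 211, 214, 215, 216, 215, 216, 213, 212, 214, 213, 214, 213, 213, 212, 206, 200, 195, 194, 202, 215, 214, 215, 214, 214, 214]
[205, 208, 206, 206, 206, 205, 205, 208, 205, 162, 113, 109, 113, 113, 107, 115, 166, 198, 218, 217, 214, 211, 208, 209, 211, 212, 212, 212, 211, 213, 215, 214, 214, 215, 214, 213, 213, 211, 212, 214, 214, 214, 213, 214, 216, 215, 218, 217, 216, 217, 215, 215, 217, 214, 217, 216, 216, 214, 214, 212, 212, 213, 215, 215, 217, 215, 213, 211, 213, 213, 214, 214, 212, 212, 206, 199, 194, 194, 205, 212, 212, 212, 212, 212, 211]
[206, 206, 206, 204, 206, 205, 205, 206, 208, 206, 127, 103, 112, 114, 110, 108, 121, 181, 208, 215, 215, 213, 210, 209, 209, 211, 212, 212, 211, 211, 212, 214, 214, 215, 214, 213, 213, 213, 212, 211, 213, 214, 215, 215, 216, 217, 217, 216, 215, 216, 215, 215, 215, 216, 215, 217, 215, 213, 212, 212, 212, 214, 217, 214, 216, 215, 213, 212, 213, 214, 213, 213, 212, 209, 203, 197, 193, 198, 211, 213, 212, 212, 212, 213, 211]
```

View pics/z.png

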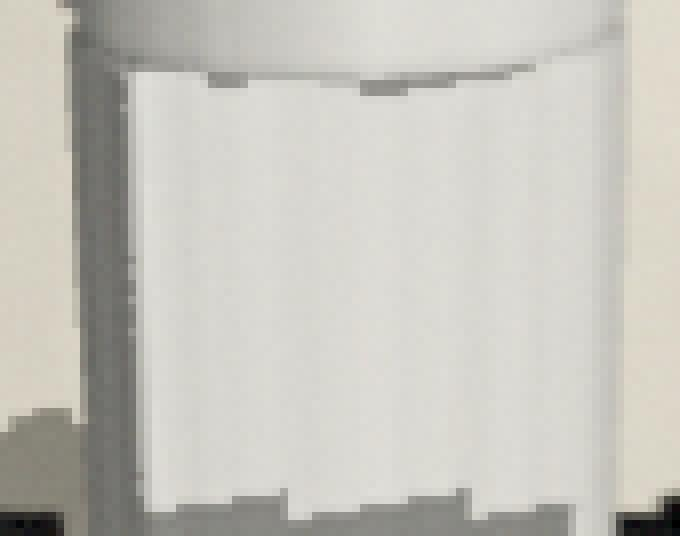

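drive_tool(targets="0 0.001 0 0;0 0.002 0 0;0 0.0025 0 0;0 0.0025 0 0;0 0.0025 0 0", claw=0, force=30)

```text
clock: 19.18
position: [0.5641, -0.1802, 0.2784]
tcp_rot: [0.707, 0.001, 0.707, -0.001]
contact_force: [-0.4, 5.4, 3.2]
grip_width: 0.035
```

```bash
python3 -c "
from h import *
snap('23')
a=cv2.imread('pics/wrist23.png')[165:232,215:300]
cv2.imwrite('pics/z.png',cv2.resize(a,None,fx=8,fy=8,interpolation=0))"
```

```text
clock 19.18 pos [ 0.5641 -0.1802  0.2784] F [-0.4  5.4  3.2] w 0.0350 jaw 89.85 tilt 0.058 shift [-0.0216  0.0082 -0.0001] turn -0.15
```

View pics/z.png

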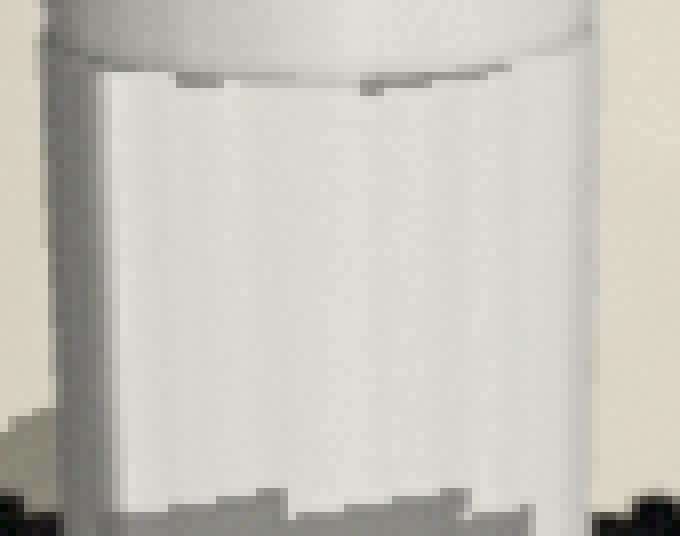

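drive_tool(targets="-0.004 0 0 0;-0.005 0.004 0 0;-0.003 0.008 0 0;0.002 0.008 0 0;0.0055 0.008 0 0")

```text
clock: 19.7
position: [0.5638, -0.1724, 0.2716]
tcp_rot: [0.707, 0.001, 0.707, -0.001]
contact_force: [0.4, 0.6, -5.1]
grip_width: 0.0347
```

drive_tool(targets="0.001 0 0 0;0.001 0 0 0")

```text
clock: 19.87
position: [0.5637, -0.1725, 0.2709]
tcp_rot: [0.707, 0.001, 0.708, -0.001]
contact_force: [-1.9, 1.5, -3.9]
grip_width: 0.0352
```

```bash
python3 -c "
from h import *
snap('24')"
```

```text
clock 19.87 pos [ 0.5637 -0.1725  0.2709] F [-1.9  1.5 -3.9] w 0.0352 jaw 89.82 tilt 0.069 shift [-0.0291  0.0005  0.0002] turn -0.18
```

View pics/m24.png

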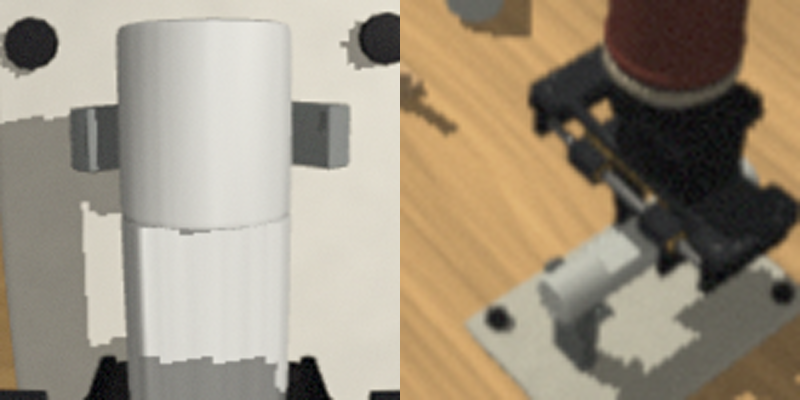

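drive_tool(targets="0.001 0 0 0;0.0015 0 0 0;0.0015 0 0 0")

```text
clock: 20.22
position: [0.5638, -0.1726, 0.2707]
tcp_rot: [0.707, 0.001, 0.707, -0.001]
contact_force: [-6.4, 4.7, 8.3]
grip_width: 0.0351
```

drive_tool(targets="0 0 0 0;0 0 0 0;0 0 0 0;0 0 0 0;0 0 0 0", claw=60)

```text
clock: 20.63
position: [0.564, -0.1731, 0.27]
tcp_rot: [0.707, 0.001, 0.707, -0.001]
contact_force: [-0.3, -0.2, 0.6]
grip_width: 0.0511
```

drive_tool(targets="-0.035 0 0 0;-0.07 0 0 0;-0.09 0 0 0;-0.09 0 0 0;-0.09 0 0 0")

```text
clock: 21.05
position: [0.5642, -0.173, 0.361]
tcp_rot: [0.708, 0.001, 0.706, -0.001]
contact_force: [-0.3, -1.5, 0.6]
grip_width: 0.0521
```

```bash
python3 -c "
from h import *
snap('25',('wrist','side','top'))
a=cv2.imread('pics/wrist25.png')[80:280,160:360]
cv2.imwrite('pics/z.png',cv2.resize(a,(600,600),interpolation=0))"
```

```text
clock 21.05 pos [ 0.5642 -0.173   0.361 ] F [-0.3 -1.5  0.6] w 0.0521 jaw 89.81 tilt 0.153 shift [ 0.061   0.001  -0.0004] turn -0.19
```

View pics/z.png

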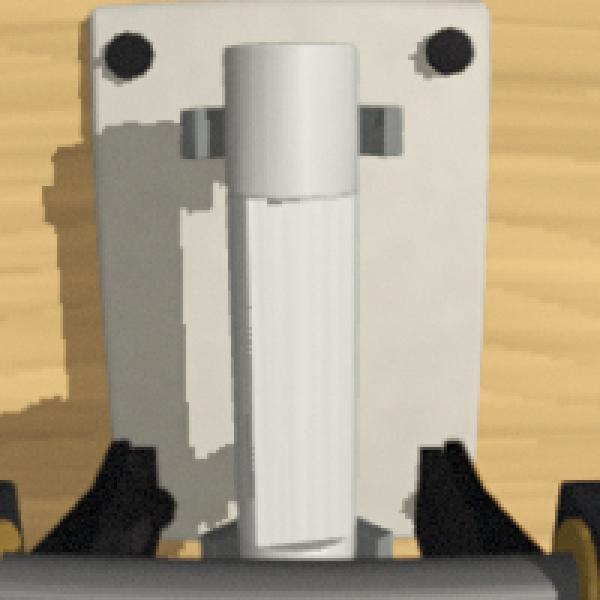

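drive_tool(targets="-0.04 0.3 0 0;-0.04 0.3 0 0;-0.04 0.3 0 0;-0.04 0.3 0 0;-0.04 0.3 0 0")

```text
clock: 21.62
position: [0.5639, 0.0357, 0.3865]
tcp_rot: [0.707, 0.001, 0.708, -0.001]
contact_force: [1.8, 0.1, 0.1]
grip_width: 0.0518
```

drive_tool(targets="0 0.1 0 0;0 0.1 0 0;0 0.1 0 0;0 0.1 0 0")

```text
clock: 21.95
position: [0.564, 0.1401, 0.3856]
tcp_rot: [0.706, -0.002, 0.708, 0.002]
contact_force: [-0.2, 0.2, -0.7]
grip_width: 0.0519
```

```bash
python3 -c "
from h import *
snap('26',('wrist','side','top'))
a=cv2.imread('pics/top26.png')[160:245,280:350]
b=cv2.imread('pics/side26.png')[190:280,240:330]
cv2.imwrite('pics/z.png',np.hstack([cv2.resize(a,(400,486),interpolation=2),cv2.resize(b,(400,486),interpolation=2)]))"
```

```text
clock 21.95 pos [0.564  0.1401 0.3856] F [-0.2  0.2 -0.7] w 0.0519 jaw 90.29 tilt 0.153 shift [ 0.0855 -0.3121 -0.0013] turn 0.29
```

View pics/z.png

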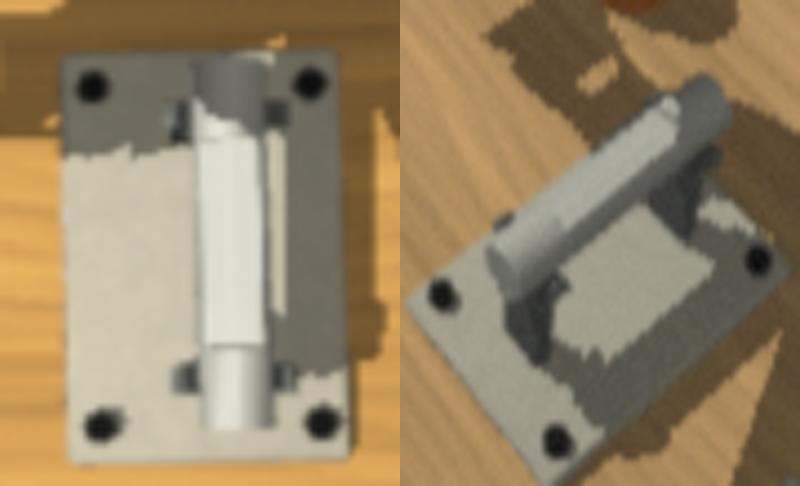

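```bash
python3 -c "
from h import *
go(.564,-.172,.335)"
```

```text
clock 22.10 pos [0.5649 0.1329 0.3864] F [ 0.4 -0.9 -0. ] w 0.0525 jaw 89.78 tilt 0.114 shift [ 0.0519 -0.3049  0.0004] turn -0.22
```

drive_tool(targets="0 -0.312 0 0;0 -0.312 0 0;0 -0.312 0 0;0 -0.312 0 0;0 -0.312 0 0", claw=100)

```text
clock: 22.52
position: [0.5632, -0.0786, 0.3873]
tcp_rot: [0.707, 0.002, 0.707, -0.002]
contact_force: [0.6, -0.2, -0.2]
grip_width: 0.078
```

drive_tool(targets="0.02 -0.104 0 0;0.05 -0.104 0 0;0.05 -0.104 0 0;0.05 -0.104 0 0;0.05 -0.104 0 0")

```text
clock: 22.93
position: [0.5621, -0.1823, 0.3362]
tcp_rot: [0.706, 0.003, 0.708, -0.004]
contact_force: [-0.1, 0.0, 0.0]
grip_width: 0.0868
```

```bash
python3 -c "
from h import *
go(.564,-.172,.335)
c=cal('wrist');a=cams.grab_frame('wrist')[:,:,::-1];cv2.imwrite('pics/w27.png',a)
np.savez('c27.npz',r=c[0]['rvec'],t=c[0]['tvec'])
cv2.imwrite('pics/z.png',cv2.resize(a[80:280,200:320],None,fx=5,fy=3,interpolation=0))"
```

```text
clock 22.93 pos [ 0.5621 -0.1823  0.3362] F [-0.1  0.   0. ] w 0.0868 jaw 89.42 tilt 0.166 shift [0.0012 0.0103 0.0018] turn -0.58
```

View pics/z.png

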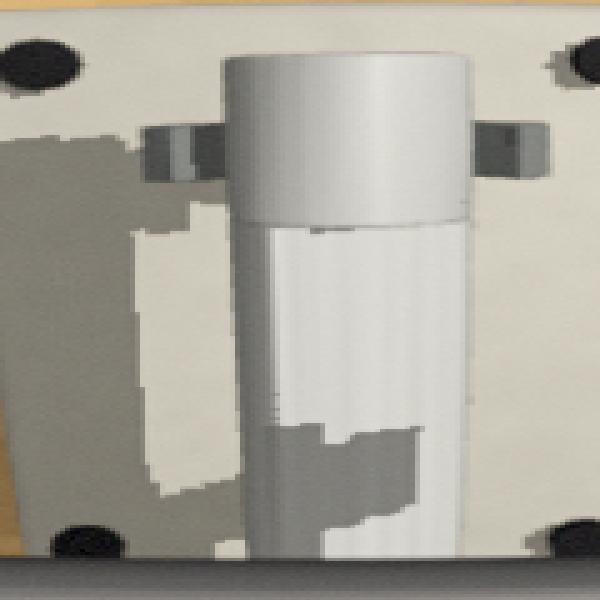

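```bash
python3 -c "
from h import *
z=np.load('c27.npz');c0=cams.get_calibration('wrist');c0['rvec']=z['r'];c0['tvec']=z['t'];c=(c0,R.from_rotvec(z['r']).as_matrix())
im=cv2.imread('pics/w27.png').astype(float).mean(2)
print(np.round(im[190:205,240:302].mean(0)).astype(int).tolist())
def ang(u,v):
    o,d=ray('wrist',(u,v),c); return np.degrees(np.arctan2(d[1],-d[2]))
def phi(v,sl,e,sr,edge=-1):
    a,b,g=ang(sl,v),ang(sr,v),ang(e,v); m=(a+b)/2; h=np.radians((b-a)/2); D=18/np.sin(h)
    # point on circle with view offset angle t=g-m ; near intersection
    t=np.radians(g-m); s=D*np.cos(t)-np.sqrt(18**2-(D*np.sin(t))**2)
    # point relative to axis, camera at angle m: camera->axis dir (sin m,-cos m)
    gm=np.radians(g); mm=np.radians(m)
    p=np.array([s*np.sin(gm)-D*np.sin(mm), -s*np.cos(gm)+D*np.cos(mm)])
    th=np.degrees(np.arctan2(p[0],p[1])) # from up, + toward +y
    return m,D,th, th-edge*48
v=197
for e in (254,254.5,255,255.5): print(phi(v,247.7,e,293.3))
# knobs: near-row (207,101) centre etc
k1=(200+39/5,80+65/3);k2=(200+590/5,80+62/3)
print(k1,k2)
o=ray('wrist',k1,c)[0];print('cam',o, at('wrist',k1,.019,c),at('wrist',k2,.019,c))
"
python3 -c "
import cv2
a=cv2.imread('pics/w27.png')[88:120,195:335]
cv2.imwrite('pics/y.png',cv2.resize(a,None,fx=5,fy=5,interpolation=0))"
```

```text
[198, 198, 198, 199, 199, 200, 192, 119, 100, 105, 110, 115, 118, 129, 157, 193, 214, 212, 208, 206, 207, 209, 209, 209, 211, 212, 211, 210, 209, 208, 210, 212, 213, 214, 215, 215, 213, 212, 212, 214, 214, 212, 210, 210, 211, 213, 213, 211, 210, 210, 210, 209, 202, 186, 192, 200, 201, 200, 200, 200, 200, 200]
(np.float64(2.8772051622422836), np.float64(224.44795243345195), np.float64(-45.93955583384162), np.float64(2.0604441661583834))
(np.float64(2.8772051622422836), np.float64(224.44795243345195), np.float64(-44.24876403131785), np.float64(3.7512359686821526))
(np.float64(2.8772051622422836), np.float64(224.44795243345195), np.float64(-42.61142315851325), np.float64(5.388576841486753))
(np.float64(2.8772051622422836), np.float64(224.44795243345195), np.float64(-41.021535471633804), np.float64(6.978464528366196))
(207.8, 101.66666666666667) (318.0, 100.66666666666667)
cam [ 0.48145383 -0.182566    0.31747888] [ 0.47431228 -0.22981621  0.019     ] [ 0.47385495 -0.11968651  0.019     ]
```

View pics/y.png

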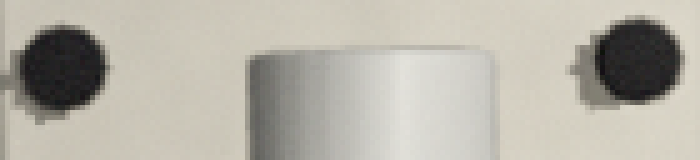

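drive_tool(targets="0 0.0085 0 0;0 0.0085 0 0;0 0.0085 0 0")

```text
clock: 23.23
position: [0.5645, -0.1681, 0.3379]
tcp_rot: [0.707, 0.0, 0.707, 0.0]
contact_force: [-0.7, -0.5, 0.0]
grip_width: 0.087
```

```bash
cat > m.py <<'E'
from h import *
go(.564,-.172,.335)
c=cal('wrist');a=cams.grab_frame('wrist')[:,:,::-1];cv2.imwrite('pics/w28.png',a)
im=a.astype(float).mean(2)
def ang(u,v):
    o,d=ray('wrist',(u,v),c); return np.degrees(np.arctan2(d[1],-d[2]))
for v in range(160,216,5):
    row=np.convolve(im[v-1:v+2].mean(0),[1],'same'); g=np.diff(row)
    def sub(k): # subpixel centroid of gradient near k
        s=np.arange(k-2,k+3); w=np.abs(g[s]); return (s*w).sum()/w.sum()+.5
    sl=sub(235+np.argmin(g[235:256])); k=int(sl)+4; e=sub(k+np.argmax(g[k:k+10]));
    sr=sub(282+np.argmax(np.abs(g[282:305])))
    A,B,G=ang(sl,v),ang(sr,v),ang(e,v); m=(A+B)/2; D=18/np.sin(np.radians((B-A)/2)); t=np.radians(G-m)
    s=D*np.cos(t)-np.sqrt(18**2-(D*np.sin(t))**2); G,mm=np.radians(G),np.radians(m)
    th=np.degrees(np.arctan2(s*np.sin(G)-D*np.sin(mm),-s*np.cos(G)+D*np.cos(mm)))
    print(v,round(sl,2),round(e,2),round(sr,2),'view %.1f D %.0f flat tilt to +y %.1f'%(m,D,th+48))
cv2.imwrite('pics/z.png',cv2.resize(a[85:225,195:335],None,fx=4,fy=4,interpolation=0))
E
python3 m.py
```

```text
clock 23.23 pos [ 0.5645 -0.1681  0.3379] F [-0.7 -0.5  0. ] w 0.0870 jaw 90.00 tilt 0.073 shift [ 0.0029 -0.0039 -0.0005] turn -0.00
160 234.14 242.72 288.38 view 1.3 D 195 flat tilt to +y 7.2
165 237.2 249.22 295.1 view 2.2 D 182 flat tilt to +y 13.3
170 234.98 238.83 288.31 view 1.3 D 197 flat tilt to +y -7.7
175 234.91 238.85 288.89 view 1.4 D 194 flat tilt to +y -7.5
180 237.13 249.86 282.69 view 1.0 D 228 flat tilt to +y 22.8
185 235.15 239.19 283.58 view 0.9 D 214 flat tilt to +y -5.3
190 236.5 243.76 298.94 view 2.6 D 165 flat tilt to +y 0.0
195 235.15 239.71 301.21 view 2.7 D 155 flat tilt to +y -8.5
200 238.18 249.49 298.3 view 2.7 D 170 flat tilt to +y 10.4
205 235.82 243.72 296.14 view 2.3 D 168 flat tilt to +y 2.6
210 238.08 243.38 296.63 view 2.6 D 172 flat tilt to +y -4.7
215 237.73 250.05 286.89 view 1.5 D 204 flat tilt to +y 19.0
```

View pics/z.png

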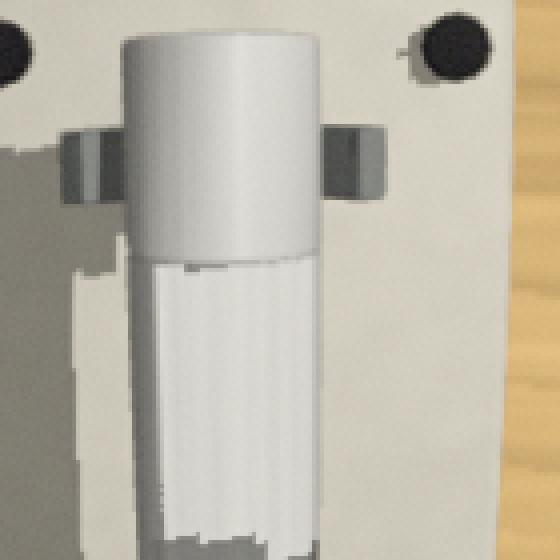

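```bash
sed -i 's/235+np.argmin(g\[235:256\])/220+np.argmin(g[220:234])/; s/282+np.argmax(np.abs(g\[282:305\]))/270+np.argmin(g[270:279])/' m.py; python3 m.py; python3 -c "
import cv2;im=cv2.imread('pics/w28.png').mean(2)
for v in(165,190):print(im[v,222:282].round().astype(int).tolist())"
```

```text
clock 23.28 pos [ 0.5644 -0.1686  0.3379] F [ 0.9 -0.1 -0.5] w 0.0872 jaw 89.96 tilt 0.061 shift [ 0.0029 -0.0034 -0.0004] turn -0.04
160 227.33 233.9 274.04 view -0.8 D 226 flat tilt to +y 6.1
165 227.49 234.21 274.0 view -0.8 D 226 flat tilt to +y 6.7
170 227.69 234.34 274.06 view -0.8 D 226 flat tilt to +y 6.5
175 227.76 234.46 274.05 view -0.8 D 226 flat tilt to +y 6.7
180 227.88 234.48 274.19 view -0.8 D 224 flat tilt to +y 6.4
185 228.21 234.61 274.15 view -0.8 D 225 flat tilt to +y 5.9
190 228.5 234.78 274.2 view -0.7 D 225 flat tilt to +y 5.5
195 228.65 234.91 274.12 view -0.7 D 225 flat tilt to +y 5.6
200 228.73 235.27 274.2 view -0.7 D 224 flat tilt to +y 6.5
205 228.8 235.39 274.15 view -0.7 D 223 flat tilt to +y 6.8
210 229.21 235.5 273.99 view -0.7 D 225 flat tilt to +y 6.0
215 229.47 236.15 274.0 view -0.7 D 225 flat tilt to +y 7.4
[197, 199, 199, 199, 199, 180, 120, 101, 105, 115, 117, 126, 160, 199, 215, 211, 208, 205, 209, 210, 210, 209, 212, 213, 212, 212, 210, 211, 212, 212, 213, 214, 215, 215, 215, 213, 214, 214, 215, 214, 214, 212, 210, 212, 214, 214, 212, 211, 212, 213, 211, 208, 189, 181, 192, 202, 205, 203, 202, 202]
[196, 196, 196, 196, 197, 199, 178, 110, 102, 111, 115, 118, 134, 172, 206, 212, 209, 206, 205, 209, 207, 209, 210, 211, 211, 211, 209, 209, 207, 209, 211, 213, 214, 215, 215, 214, 211, 212, 213, 214, 211, 211, 209, 211, 213, 215, 212, 208, 211, 210, 208, 205, 184, 182, 199, 202, 201, 200, 201, 200]
```

drive_tool(targets="0.02 -0.004 0 0;0.04 -0.004 0 0;0.06 -0.004 0 0;0.075 -0.004 0 0;0.075 -0.004 0 0", claw=60)

```text
clock: 23.75
position: [0.563, -0.1732, 0.2597]
tcp_rot: [0.706, 0.001, 0.709, -0.001]
contact_force: [-0.3, 0.4, -0.6]
grip_width: 0.0613
```

drive_tool(targets="0 0 0 0;0 0 0 0;0 0 0 0;0 0 0 0;0 0 0 0", claw=45)

```text
clock: 24.17
position: [0.5644, -0.1735, 0.2634]
tcp_rot: [0.708, 0.001, 0.707, -0.001]
contact_force: [-0.1, 2.6, 2.2]
grip_width: 0.0399
```

```bash
cat > m2.py <<'E'
from h import *
import sys
go(.564,-.172,.335)
c=cal('wrist');a=cams.grab_frame('wrist')[:,:,::-1];cv2.imwrite('pics/w%s.png'%sys.argv[1],a)
im=a.astype(float).mean(2)
cv2.imwrite('pics/z.png',cv2.resize(a[85:235,205:315],None,fx=5,fy=4,interpolation=0))
for v in(185,200,215):print(v,im[v-1:v+2,210:305].mean(0).round().astype(int).tolist())
E
cat > t.py <<'E'
from h import *
import sys
c=cal('wrist')
v,sl,e,sr=map(float,sys.argv[1:5])
def ang(u):
    o,d=ray('wrist',(u,v),c); return np.degrees(np.arctan2(d[1],-d[2]))
A,B,G=ang(sl),ang(sr),ang(e); m=(A+B)/2; D=18/np.sin(np.radians((B-A)/2)); t=np.radians(G-m)
s=D*np.cos(t)-np.sqrt(18**2-(D*np.sin(t))**2); G,mm=np.radians(G),np.radians(m)
th=np.degrees(np.arctan2(s*np.sin(G)-D*np.sin(mm),-s*np.cos(G)+D*np.cos(mm)))
print('view %.1f D %.0f tilt to +y %.1f (left) %.1f (right)'%(m,D,th+48,th-48))
E
python3 m2.py 29
```

```text
clock 24.17 pos [ 0.5644 -0.1735  0.2634] F [-0.1  2.6  2.2] w 0.0399 jaw 89.85 tilt 0.108 shift [-0.0716  0.0016 -0.0003] turn -0.15
185 [204, 204, 205, 205, 205, 205, 206, 205, 206, 207, 207, 209, 209, 141, 107, 111, 112, 117, 120, 122, 126, 131, 147, 175, 199, 219, 219, 218, 216, 214, 213, 213, 214, 215, 216, 216, 215, 217, 218, 218, 220, 220, 218, 217, 216, 217, 217, 217, 217, 219, 218, 217, 219, 220, 220, 222, 222, 220, 219, 218, 218, 220, 219, 220, 221, 219, 218, 218, 217, 216, 217, 219, 219, 220, 219, 217, 216, 216, 218, 218, 218, 217, 214, 202, 192, 201, 214, 214, 213, 213, 213, 212, 212, 211, 212]
200 [205, 204, 205, 205, 206, 206, 206, 206, 206, 206, 206, 206, 207, 199, 124, 106, 111, 112, 119, 122, 122, 129, 136, 159, 186, 209, 220, 219, 216, 215, 212, 211, 213, 215, 216, 216, 215, 216, 217, 217, 219, 220, 218, 218, 216, 216, 216, 216, 218, 217, 218, 218, 219, 220, 221, 220, 222, 220, 218, 218, 219, 219, 219, 220, 220, 220, 218, 217, 216, 216, 218, 220, 219, 219, 218, 217, 216, 217, 218, 217, 217, 216, 211, 197, 194, 204, 211, 210, 211, 211, 212, 210, 211, 211, 211]
215 [205, 206, 206, 205, 205, 206, 205, 206, 205, 205, 206, 205, 206, 206, 175, 120, 108, 112, 114, 121, 123, 126, 130, 142, 171, 197, 218, 219, 217, 215, 213, 212, 212, 214, 215, 216, 214, 216, 217, 217, 218, 218, 217, 217, 216, 216, 215, 215, 216, 217, 218, 219, 219, 220, 221, 220, 221, 220, 218, 218, 218, 220, 219, 220, 219, 218, 217, 216, 216, 217, 217, 219, 220, 220, 218, 216, 216, 217, 218, 217, 216, 213, 205, 192, 196, 210, 210, 210, 209, 210, 209, 210, 210, 209, 210]
```

View pics/z.png

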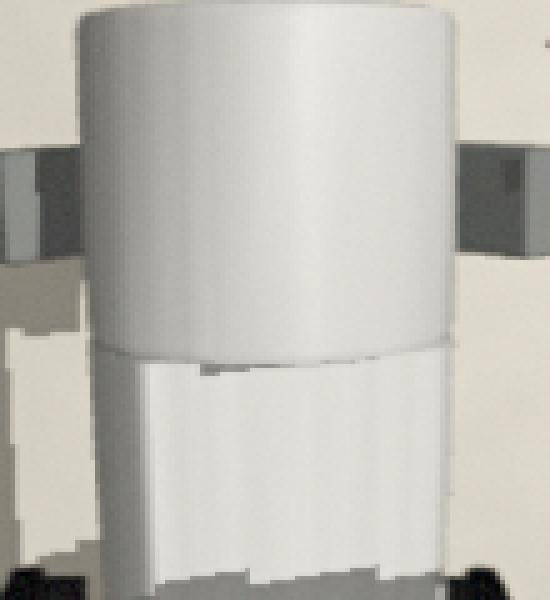

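```bash
python3 t.py 200 223.7 233.5 295.2;python3 t.py 200 223.7 292.3 295.2;python3 t.py 200 223.7 232.8 294.8
```

```text
view 0.9 D 143 tilt to +y 5.7 (left) -90.3 (right)
view 0.9 D 143 tilt to +y 107.3 (left) 11.3 (right)
view 0.9 D 144 tilt to +y 4.3 (left) -91.7 (right)
```

drive_tool(targets="0 -0.001 0 0;-0.002 -0.0018 0 0;-0.004 -0.0027 0 0;-0.004 -0.0027 0 0")

```text
clock: 24.55
position: [0.5646, -0.175, 0.2669]
tcp_rot: [0.707, 0.001, 0.707, 0.0]
contact_force: [0.9, 7.8, 2.9]
grip_width: 0.0394
```

drive_tool(targets="0 0.001 0 0;0 0.002 0 0;0 0.0024 0 0;0 0.0024 0 0;0 0.0024 0 0", claw=0, force=30)

```text
clock: 24.97
position: [0.5645, -0.1728, 0.2666]
tcp_rot: [0.707, 0.001, 0.707, 0.0]
contact_force: [2.1, 6.8, 0.8]
grip_width: 0.0354
```

```bash
python3 m2.py 30
```

```text
clock 24.97 pos [ 0.5645 -0.1728  0.2666] F [2.1 6.8 0.8] w 0.0354 jaw 89.92 tilt 0.113 shift [-0.0684  0.001  -0.0005] turn -0.08
185 [205, 206, 206, 206, 206, 207, 208, 209, 208, 155, 110, 111, 115, 117, 126, 144, 176, 203, 218, 216, 214, 212, 210, 208, 210, 211, 212, 212, 211, 212, 213, 215, 216, 215, 216, 214, 213, 213, 212, 213, 214, 215, 215, 215, 214, 215, 216, 217, 217, 217, 216, 215, 214, 215, 216, 216, 216, 216, 215, 214, 214, 213, 213, 215, 216, 215, 216, 214, 213, 212, 213, 214, 215, 213, 213, 213, 208, 202, 197, 193, 196, 215, 215, 215, 214, 214, 214, 213, 214, 213, 213, 212, 212, 212, 212]
200 [206, 205, 206, 207, 207, 206, 208, 207, 210, 208, 134, 108, 113, 113, 120, 132, 155, 186, 212, 216, 214, 212, 211, 209, 207, 211, 212, 212, 212, 212, 213, 214, 215, 215, 215, 214, 213, 213, 212, 212, 213, 214, 215, 214, 214, 216, 216, 217, 217, 218, 216, 214, 214, 214, 215, 216, 216, 216, 215, 213, 213, 212, 213, 213, 216, 215, 216, 215, 213, 212, 212, 213, 213, 212, 212, 211, 206, 200, 196, 193, 201, 211, 211, 211, 211, 211, 212, 211, 212, 212, 212, 213, 212, 212, 212]
215 [206, 206, 207, 206, 206, 207, 207, 206, 207, 207, 188, 129, 109, 113, 115, 122, 133, 166, 196, 216, 215, 213, 211, 210, 208, 209, 211, 211, 211, 211, 212, 214, 214, 215, 215, 214, 213, 212, 211, 212, 212, 213, 214, 214, 215, 215, 216, 217, 217, 218, 217, 214, 214, 215, 215, 216, 216, 215, 215, 213, 212, 211, 212, 214, 216, 216, 215, 215, 212, 212, 214, 214, 213, 212, 212, 210, 205, 199, 195, 194, 206, 212, 212, 211, 212, 211, 212, 211, 212, 212, 210, 210, 211, 211, 211]
```

View pics/z.png

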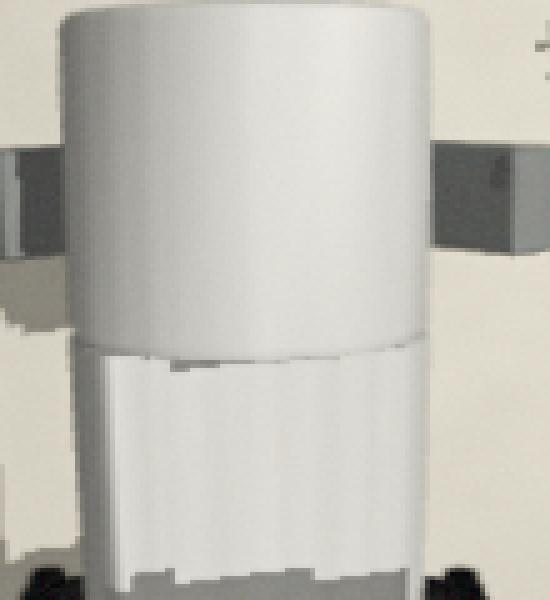

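```bash
python3 t.py 200 219.8 226.4 290.2;python3 t.py 200 219.8 286 290.2; python3 t.py 185 219.2 225.9 290.6; python3 t.py 185 219.2 286.2 290.6
```

```text
view 0.1 D 145 tilt to +y -0.7 (left) -96.7 (right)
view 0.1 D 145 tilt to +y 103.5 (left) 7.5 (right)
view 0.0 D 145 tilt to +y -0.7 (left) -96.7 (right)
view 0.0 D 145 tilt to +y 103.0 (left) 7.0 (right)
```

drive_tool(targets="-0.002 0 0 0;-0.002 0.0012 0 0;-0.001 0.0012 0 0;0.001 0.0012 0 0;0.001 0.0012 0 0")

```text
clock: 25.43
position: [0.5639, -0.173, 0.2664]
tcp_rot: [0.707, 0.002, 0.707, -0.001]
contact_force: [-6.0, 5.1, 12.7]
grip_width: 0.0349
```

```bash
python3 m2.py 31
```

```text
clock 25.43 pos [ 0.5639 -0.173   0.2664] F [-6.   5.1 12.7] w 0.0349 jaw 89.82 tilt 0.085 shift [-0.0686  0.0011  0.0001] turn -0.18
185 [204, 205, 206, 206, 205, 207, 207, 208, 208, 188, 125, 109, 113, 115, 118, 127, 147, 178, 205, 219, 216, 213, 212, 210, 209, 210, 212, 214, 212, 213, 213, 215, 216, 217, 217, 217, 214, 214, 213, 213, 215, 215, 215, 215, 215, 216, 216, 217, 218, 217, 218, 216, 216, 216, 217, 216, 217, 218, 217, 216, 215, 214, 213, 214, 216, 217, 217, 216, 216, 214, 213, 215, 216, 215, 215, 214, 213, 206, 199, 195, 192, 204, 215, 215, 214, 214, 214, 214, 213, 213, 213, 212, 213, 212, 212]
200 [205, 205, 204, 206, 206, 207, 207, 207, 208, 207, 157, 112, 110, 114, 114, 120, 132, 163, 193, 216, 217, 215, 213, 210, 209, 210, 212, 213, 212, 212, 213, 213, 216, 215, 216, 215, 214, 213, 214, 213, 214, 214, 215, 215, 215, 216, 217, 218, 217, 218, 218, 216, 216, 215, 215, 216, 217, 217, 216, 215, 215, 213, 213, 214, 215, 217, 217, 217, 216, 213, 213, 215, 216, 214, 213, 213, 211, 204, 198, 192, 195, 210, 211, 211, 211, 211, 211, 211, 212, 212, 213, 212, 213, 212, 212]
215 [206, 207, 207, 206, 206, 207, 206, 206, 207, 209, 207, 138, 109, 112, 115, 115, 127, 142, 176, 203, 216, 215, 214, 212, 210, 208, 211, 212, 213, 213, 212, 213, 214, 215, 215, 216, 215, 214, 214, 212, 212, 213, 215, 215, 216, 215, 217, 218, 218, 218, 218, 217, 215, 215, 216, 216, 217, 218, 217, 215, 213, 213, 212, 214, 215, 217, 217, 216, 215, 214, 212, 214, 215, 215, 213, 213, 208, 200, 194, 192, 202, 211, 212, 211, 210, 210, 211, 211, 211, 211, 211, 211, 211, 211, 212]
```

drive_tool(targets="-0.0005 0 0 0;-0.0005 0 0 0;-0.0005 0 0 0;0.0015 0 0 0;0.0035 0 0 0", claw=45)

```text
clock: 25.9
position: [0.5641, -0.173, 0.2619]
tcp_rot: [0.707, 0.001, 0.707, -0.001]
contact_force: [0.4, 3.1, 1.8]
grip_width: 0.039
```

```bash
python3 m2.py 32 | head -3|cut -c1-500
```

```text
clock 25.90 pos [ 0.5641 -0.173   0.2619] F [0.4 3.1 1.8] w 0.0390 jaw 89.83 tilt 0.022 shift [-0.0731  0.001  -0.0001] turn -0.17
185 [204, 204, 204, 204, 205, 205, 205, 206, 206, 207, 209, 207, 131, 107, 112, 112, 116, 120, 126, 131, 132, 132, 137, 149, 143, 205, 224, 222, 220, 218, 216, 215, 215, 217, 218, 218, 218, 218, 219, 220, 221, 222, 222, 220, 219, 218, 219, 219, 218, 219, 221, 220, 221, 221, 222, 222, 223, 223, 222, 221, 220, 221, 221, 222, 222, 222, 221, 219, 219, 218, 219, 220, 221, 221, 221, 220, 218, 218, 220, 221, 219, 219, 217, 206, 193, 205, 213, 213, 212, 212, 212, 212, 211, 212, 211]
200 [204, 203, 204, 204, 205, 205, 205, 205, 206, 206, 207, 206, 180, 117, 110, 111, 114, 117, 124, 130, 132, 133, 134, 136, 131, 194, 215, 221, 221, 219, 216, 215, 214, 216, 217, 218, 218, 218, 218, 219, 221, 221, 221, 220, 219, 218, 218, 217, 218, 220, 220, 220, 220, 221, 221, 222, 223, 223, 221, 221, 220, 221, 221, 221, 222, 222, 221, 219, 218, 217, 219, 220, 221, 221, 221, 219, 217, 218, 219, 219, 218, 217, 214, 198, 196, 209, 210, 209, 210, 210, 210, 210, 211, 211, 211]
```

drive_tool(targets="0 -0.001 0 0;-0.002 -0.0018 0 0;-0.0045 -0.0029 0 0;-0.007 -0.0039 0 0;-0.007 -0.0039 0 0")

```text
clock: 26.37
position: [0.5641, -0.1764, 0.2691]
tcp_rot: [0.707, 0.001, 0.707, -0.0]
contact_force: [-0.7, 6.8, 1.3]
grip_width: 0.0393
```

drive_tool(targets="0 0.001 0 0;0 0.002 0 0;0 0.0024 0 0;0 0.0024 0 0;0 0.0024 0 0", claw=0)

```text
clock: 26.78
position: [0.5641, -0.1742, 0.2688]
tcp_rot: [0.707, 0.001, 0.707, -0.001]
contact_force: [0.3, 4.8, -1.0]
grip_width: 0.0348
```

```bash
cat > m3.py <<'E'
# flat tilt from both flat edges and both silhouettes, symmetric estimate
from h import *
import sys
o=sensors.get_obs();go(.564,-.172,.335)
c=cal('wrist');a=cams.grab_frame('wrist')[:,:,::-1];cv2.imwrite('pics/w%s.png'%sys.argv[1],a)
im=a.astype(float).mean(2)
def ang(u,v):
    d=ray('wrist',(u,v),c)[1]; return np.arctan2(d[1],-d[2])
for v in map(int,sys.argv[2:] or (180,190,200,210)):
    r_=im[v-1:v+2].mean(0)
    L=210+np.argmax(r_[210:250]<.8*r_[205:212].mean()); L=L-(.8*r_[208]-r_[L])/(r_[L-1]-r_[L])
    k=int(L)+3
    while r_[k]<212: k+=1
    e=k-(r_[k]-205)/(r_[k]-r_[k-1]+1e-6) if r_[k]>205 else k   # upper end of the ramp
    m=265+np.argmin(r_[265:305]); S=m
    while r_[S]<(r_[m]+r_[m+6])/2: S+=1
    E=m
    while r_[E]<r_[m-12:m-6].mean()-4: E-=1
    A,B=ang(L,v),ang(S-.5,v); mm=(A+B)/2; D=18/np.sin((B-A)/2)
    out=[]
    for u in (e,E+.5):
        G=ang(u,v);t=G-mm;q=18**2-(D*np.sin(t))**2
        s=D*np.cos(t)-np.sqrt(max(q,0)); out.append(np.degrees(np.arctan2(s*np.sin(G)-D*np.sin(mm),-s*np.cos(G)+D*np.cos(mm))))
    print(v,'L %.1f e %.1f E %.1f S %.1f D %.0f'%(L,e,E+.5,S-.5,D),'edges %.1f %.1f tilt %.1f'%(*out,sum(out)/2))
E
python3 m3.py 33
```

```text
clock 26.78 pos [ 0.5641 -0.1742  0.2688] F [ 0.3  4.8 -1. ] w 0.0348 jaw 89.84 tilt 0.029 shift [-0.0662  0.0023 -0.0001] turn -0.16
180 L 218.8 e 225.7 E 285.5 S 290.5 D 145 edges -48.3 53.4 tilt 2.6
190 L 219.4 e 226.1 E 285.5 S 290.5 D 145 edges -48.5 53.2 tilt 2.4
200 L 219.8 e 226.6 E 284.5 S 290.5 D 144 edges -48.2 50.3 tilt 1.0
210 L 220.4 e 226.4 E 285.5 S 289.5 D 146 edges -49.8 56.0 tilt 3.1
```

drive_tool(targets="-0.002 0 0 0;-0.003 0.0015 0 0;-0.002 0.003 0 0;0 0.003 0 0;0.001 0.003 0 0")

```text
clock: 27.25
position: [0.5637, -0.1718, 0.2674]
tcp_rot: [0.707, 0.001, 0.707, -0.001]
contact_force: [-0.3, 0.2, -6.0]
grip_width: 0.0352
```

```bash
python3 m3.py 34
```

```text
clock 27.25 pos [ 0.5637 -0.1718  0.2674] F [-0.3  0.2 -6. ] w 0.0352 jaw 89.81 tilt 0.038 shift [-0.0676 -0.0003  0.0002] turn -0.19
180 L 218.8 e 225.7 E 285.5 S 290.5 D 145 edges -48.2 53.5 tilt 2.6
190 L 219.4 e 226.1 E 284.5 S 290.5 D 145 edges -48.4 50.5 tilt 1.0
200 L 219.8 e 226.6 E 284.5 S 290.5 D 144 edges -48.2 50.3 tilt 1.1
210 L 220.4 e 226.4 E 284.5 S 289.5 D 146 edges -49.8 52.9 tilt 1.6
```

drive_tool(targets="0.0005 0 0 0;0.001 0 0 0;0.001 0 0 0")

```text
clock: 27.55
position: [0.5639, -0.1717, 0.2668]
tcp_rot: [0.707, 0.001, 0.707, -0.001]
contact_force: [-0.1, 0.9, -4.6]
grip_width: 0.035
```

```bash
python3 m3.py 35
```

```text
clock 27.55 pos [ 0.5639 -0.1717  0.2668] F [-0.1  0.9 -4.6] w 0.0350 jaw 89.81 tilt 0.015 shift [-0.0682 -0.0003  0.0001] turn -0.19
180 L 218.8 e 225.7 E 285.5 S 290.5 D 145 edges -48.2 53.5 tilt 2.6
190 L 219.4 e 226.1 E 284.5 S 290.5 D 145 edges -48.4 50.5 tilt 1.0
200 L 219.7 e 226.5 E 284.5 S 290.5 D 144 edges -48.1 50.3 tilt 1.1
210 L 220.4 e 226.5 E 284.5 S 289.5 D 146 edges -49.7 52.9 tilt 1.6
```

drive_tool(targets="0.0005 0 0 0;0.001 0 0 0;0.001 0 0 0")

```text
clock: 27.85
position: [0.5641, -0.1716, 0.2662]
tcp_rot: [0.707, 0.001, 0.707, -0.001]
contact_force: [-1.0, 0.8, 0.1]
grip_width: 0.035
```

drive_tool(targets="0 0 0 0;0 0 0 0;0 0 0 0;0 0 0 0;0 0 0 0", claw=60)

```text
clock: 28.27
position: [0.5641, -0.1717, 0.2661]
tcp_rot: [0.707, 0.001, 0.707, -0.001]
contact_force: [0.3, 0.0, -0.4]
grip_width: 0.0513
```

```bash
python3 m3.py 36
```

```text
clock 28.27 pos [ 0.5641 -0.1717  0.2661] F [ 0.3  0.  -0.4] w 0.0513 jaw 89.81 tilt 0.027 shift [-0.0689 -0.0003 -0.    ] turn -0.19
180 L 220.0 e 227.4 E 286.5 S 291.5 D 146 edges -47.2 53.2 tilt 3.0
190 L 220.5 e 227.7 E 286.5 S 291.5 D 145 edges -47.4 53.1 tilt 2.8
200 L 221.0 e 228.2 E 286.5 S 291.5 D 145 edges -47.1 52.9 tilt 2.9
210 L 221.5 e 228.6 E 285.5 S 290.5 D 146 edges -47.1 52.7 tilt 2.8
```

drive_tool(targets="-0.02 0 0 0;-0.04 0 0 0;-0.07 0 0 0;-0.1 0 0 0;-0.1 0 0 0")

```text
clock: 28.73
position: [0.5651, -0.1728, 0.3716]
tcp_rot: [0.71, 0.001, 0.704, -0.002]
contact_force: [0.9, -0.3, -0.0]
grip_width: 0.0522
```

```bash
python3 m2.py 37 >/dev/null; python3 - <<'E'
import cv2
a=cv2.imread('pics/w37.png')[80:280,180:340]
cv2.imwrite('pics/z.png',cv2.resize(a,(640,600),interpolation=0))
E
```

```text
(no output)
```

View pics/z.png

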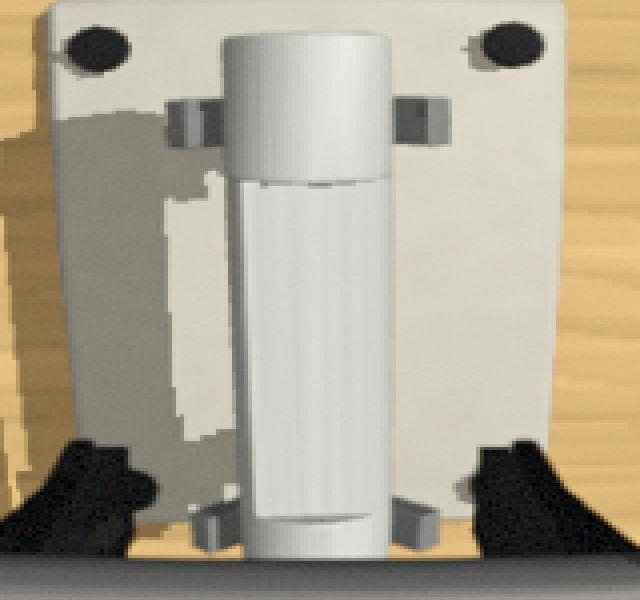

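drive_tool(targets="-0.03 0.3 0 0;-0.03 0.3 0 0;-0.03 0.3 0 0;-0.03 0.3 0 0;-0.03 0.3 0 0")

```text
clock: 29.2
position: [0.564, 0.0375, 0.3861]
tcp_rot: [0.707, 0.001, 0.707, -0.001]
contact_force: [1.1, 0.2, 0.2]
grip_width: 0.0524
```

drive_tool(targets="0 0.15 0 0;0 0.15 0 0;0 0.15 0 0;0 0.15 0 0;0 0.15 0 0")

```text
clock: 29.62
position: [0.5637, 0.1933, 0.3849]
tcp_rot: [0.706, -0.002, 0.708, 0.003]
contact_force: [-1.3, 0.1, 0.2]
grip_width: 0.0522
```

```bash
python3 -c "
from h import *
snap('38',('wrist','side','top'))
A=cv2.imread('pics/top38.png')
a=A[160:245,280:350]
b=cv2.imread('pics/side38.png')[190:280,240:330]
cv2.imwrite('pics/z.png',np.hstack([cv2.resize(a,(400,486),interpolation=2),cv2.resize(b,(400,486),interpolation=2)]))
d=np.abs(A.astype(int)-cv2.imread('pics/top0.png')).max(2)
for n,(u,v) in dict(beaker=(103,217),jar=(260,146),box=(403,214)).items(): print(n,(d[v-20:v+20,u-25:u+25]>50).mean())"
```

```text
clock 29.62 pos [0.5637 0.1933 0.3849] F [-1.3  0.1  0.2] w 0.0522 jaw 90.35 tilt 0.148 shift [ 0.0844 -0.3654 -0.0017] turn 0.35
beaker 0.5865
jar 0.134
box 0.1375
```

View pics/z.png

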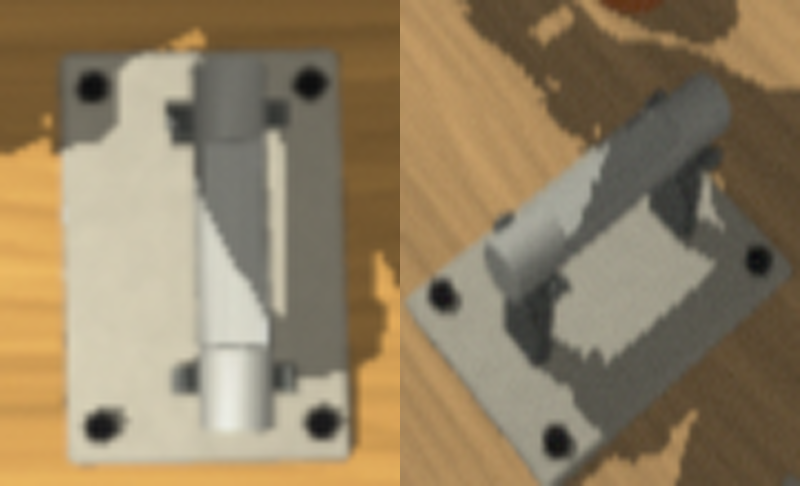

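View pics/top38.png

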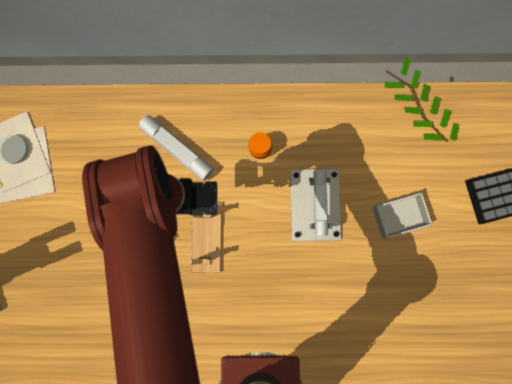

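```bash
python3 -c "
from h import *
r.sign_off()"
```

```text
the job is handed in; nothing more can be done
```

I handed the job in at about 30 s of the allowed 72 s. The post lies in both saddles of the white base with its flat facing up, about 3° off vertical by the last measurement (limit 10°).

- **Turning the post:** The moves allow no tilt, so I carried the post to the white base first. There I rolled it up and down the vee flanks with one pad, re-gripping between strokes. A first try, pressing on top with closed fingertips, jammed at about 75 N vertical (about 87 N in total) and gave no net turn. That stayed below the 120 N wrist limit. I can't tell how it counts against the 40 N limit, since it was fingertip contact.
- **Finding the flat:** The first pinch at the rest read 34–36 mm, too uncertain to locate it. It showed up during rolling: the pinch fell to 29.8 mm with the flat square in the jaws, and the edges came into view.
- **Correcting the angle:** My first placing left the flat leaning about 4–11°, depending on which edge I trusted. I re-rolled it twice: the first correction was lost on release, because the pad dragged the post back. The second held.
- **Final tilt check:** With the jaws opened and before I backed off, the flat's two edges sat at about −47° and +53° from vertical, a lean of about 3°. They should be 96° apart and I read 100°, so that figure is good to perhaps ±3°. A later wrist picture from higher up suggested 0–3°.
- **Position:** The post looked seated in both vees, and the top view put its centre about 2 mm from midway along the saddles.
- **Surroundings:** By eye, the jar and the slide box look unmoved, and the gripper stood clear of everything at the end. The arm hid the beaker in the last top picture, so I did not check it; no move passed low near it.

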